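Film-night snack mix at the bedroom sideboard

TASK

Pull the sweet dispenser's sprung lever all the way down so that its five chocolate balls run into the pan on the stand, and ease the lever slowly back home, never letting it snap. Lift the pan by its handle off the stand and set it on the round cork mat, put every biscuit from the board into it, then take the stirring stick from the crock and stir with its tip close to the bottom of the pan, at least three full rounds. Drop the stick back into the crock, tip down, and leave the pan on the mat with nothing spilt and the other things on the sideboard where they were.

Things in the scene. Friction and masses are not known exactly. Their poses are not given: they have to be found in the camera images.
- dispenser: white sweet dispenser, fixed, 100 mm wide, 286 mm tall, front to its own -x. Origin on the table straight below the shaft of flap and lever (shaft along y, 160 mm up); x points to its back, y to the lever's side. Cheeks at y = +-50 mm, x 15 to 170 mm; between them a chute slopes down to the front, the balls in single file in it behind a flap. Chute and flap are 150 mm or more above the table.
- stand_top (a point): centre of the top of the pan's stand, a round black rubber disc of radius 74 mm, top 20 mm above the table, 85 mm in front of the shaft; its foot plate, 8 mm thick, 160 mm wide, reaches 90 mm farther to the front. The open flap ends 49 mm behind (towards the dispenser's +x), 150 mm up.
- lever (a joint): lever angle, rad: 0 home (flap shut, lever nearly upright), 1.0 pulled forward and down to its stop (flap open). A spring drives it home, 0.5 N m at 0 rising to 1.0 N m at 1.0 (3 to 7 N at the grip); let go, it snaps back. Below 0.08 is home, above 0.92 fully pulled; faster than 1.5 rad/s back is a snap. The balls run out within 2 s of opening.
- grip (a point): middle of the lever's black grip, a level round bar 16 mm thick, 78 mm long, along the dispenser's y, sticking out sideways (+y) from the top of a steel rod 10 mm thick. The point lies 42 mm out from the rod, at y = +114 mm in the dispenser's frame; at lever angle a it is 150 sin(a) mm in front of the shaft (-x) and 150 cos(a) mm above it.
- pan: white enamel pan, 0.32 to 0.52 kg, 85 mm high, outer radius 76 mm at the foot, 86 mm at the rim, wall 4 mm, floor 5 mm thick. Origin at the centre of its underside, z up. One straight black handle points along its own -x. It slides on the mat if pushed with 4 N or more; balls and biscuits pass between stick and wall in rounds of 25 mm radius or less, wider ones may jam and drag it.
- pan_handle (a point): grip point of the pan's handle: 124 mm from the pan's axis towards its -x, 68 mm above its underside. The handle is a bar 18 mm wide (pan's y), 20 mm tall (58 to 78 mm above the underside), from 80 to 184 mm from the axis.
- mat: round cork mat, radius 90 mm, 5 mm thick, fixed to the table; origin at the centre of its underside.
- board: square light wooden board, 160 mm by 160 mm, 12 mm thick, fixed, the biscuits lie on it; origin at the centre of its underside.
- crock: terracotta utensil crock, fixed, open above: outer radius 27 mm, inner radius 22 mm, 105 mm high, inner floor 6 mm up; origin at the centre of its underside.
- stick: wooden stirring stick (spurtle), 202 mm long, straight and round, standing tip down and leaning about 0.25 rad in the crock. Origin at its tip, its own z runs along it up to the handle end. Lower part 14 mm thick; the handle, from 126 to 192 mm above the tip, is 20 mm thick, with a round end. 36 to 59 g.
- ball0: chocolate ball, 26 mm across, 12 g; origin at its centre. At the start in the chute, first (at the flap) in the file.
- ball1: chocolate ball, 26 mm across, 12 g; origin at its centre. At the start in the chute, second in the file.
- ball2: chocolate ball, 26 mm across, 12 g; origin at its centre. At the start in the chute, third in the file.
- ball3: chocolate ball, 26 mm across, 12 g; origin at its centre. At the start in the chute, fourth in the file.
- ball4: chocolate ball, 26 mm across, 12 g; origin at its centre. At the start in the chute, last in the file.
- biscuit0: round domed hard biscuit, 30 mm across, 20 mm high, 14 g, lying flat on the board; origin at the centre of its underside. May be absent (two to four are there).
- biscuit1: round domed hard biscuit, 30 mm across, 20 mm high, 14 g, lying flat on the board; origin at the centre of its underside. May be absent (two to four are there).
- biscuit2: round domed hard biscuit, 30 mm across, 20 mm high, 14 g, lying flat on the board; origin at the centre of its underside. May be absent (two to four are there).
- biscuit3: round domed hard biscuit, 30 mm across, 20 mm high, 14 g, lying flat on the board; origin at the centre of its underside. May be absent (two to four are there).
- picture_a: standing wooden picture block, 75 mm square, 16 mm thick; leave alone
- picture_b: standing wooden picture block, 75 mm square, 16 mm thick; leave alone
- mug: blue mug, radius 40 mm, 90 mm high; leave alone
- clock: black clock, 85 mm wide, 40 mm deep, 65 mm high; leave alone
- candle_tin: round metal candle tin, 70 mm across, 52 mm high; leave alone
There are look-alikes about, which are no part of the job. What is shaped like the biscuit2 but blue or turquoise is not meant.

How it is judged (in metres and radians):
On the way, in this order (a step that is already met when the one before it is completed fails the run):
1. the lever is pulled fully down (value of joint lever above 0.92 rad), for 0.2 s.
2. the lever is back home and all five balls are in the pan, which still stands on the stand (value of joint lever below 0.08 rad and horizontal distance between pan and dispenser below 0.13 m and horizontal distance between each of ball0, ball1, ball2, ball3, ball4 and pan below 0.084 m and z of ball0 in the frame of pan between -0.005 and 0.085 m and z of ball1 in the frame of pan between -0.005 and 0.085 m and z of ball2 in the frame of pan between -0.005 and 0.085 m and z of ball3 in the frame of pan between -0.005 and 0.085 m and z of ball4 in the frame of pan between -0.005 and 0.085 m), for 0.2 s.
3. the pan, with the balls, is lifted clear of the stand (height (world z) of pan above 0.032 m and horizontal distance between each of ball0, ball1, ball2, ball3, ball4 and pan below 0.084 m and z of ball0 in the frame of pan between -0.005 and 0.085 m and z of ball1 in the frame of pan between -0.005 and 0.085 m and z of ball2 in the frame of pan between -0.005 and 0.085 m and z of ball3 in the frame of pan between -0.005 and 0.085 m and z of ball4 in the frame of pan between -0.005 and 0.085 m), for 0.1 s.
4. the pan stands on the cork mat and is let go (horizontal distance between pan and mat below 0.04 m and height (world z) of pan below 0.01 m and angle between pan's own z axis and vertical below 0.08 rad and horizontal distance between each of ball0, ball1, ball2, ball3, ball4 and pan below 0.084 m and z of ball0 in the frame of pan between -0.005 and 0.085 m and z of ball1 in the frame of pan between -0.005 and 0.085 m and z of ball2 in the frame of pan between -0.005 and 0.085 m and z of ball3 in the frame of pan between -0.005 and 0.085 m and z of ball4 in the frame of pan between -0.005 and 0.085 m and contact force between the fingers and pan below 0.1 N and linear speed of pan below 0.02 m/s), for 0.2 s.
5. every biscuit is in the pan, and the stick's tip is near the pan's floor on the far side from the handle (horizontal distance between each of ball0, ball1, ball2, ball3, ball4, biscuit0, biscuit1, biscuit2, biscuit3, stick and pan below 0.084 m and z of ball0 in the frame of pan between -0.005 and 0.085 m and z of ball1 in the frame of pan between -0.005 and 0.085 m and z of ball2 in the frame of pan between -0.005 and 0.085 m and z of ball3 in the frame of pan between -0.005 and 0.085 m and z of ball4 in the frame of pan between -0.005 and 0.085 m and z of biscuit0 in the frame of pan between -0.005 and 0.085 m and z of biscuit1 in the frame of pan between -0.005 and 0.085 m and z of biscuit2 in the frame of pan between -0.005 and 0.085 m and z of biscuit3 in the frame of pan between -0.005 and 0.085 m and z of stick in the frame of pan below 0.03 m and x of stick in the frame of pan above 0.012 m).
6. stirring: the tip passes the handle's side (horizontal distance between each of ball0, ball1, ball2, ball3, ball4, biscuit0, biscuit1, biscuit2, biscuit3, stick and pan below 0.084 m and z of ball0 in the frame of pan between -0.005 and 0.085 m and z of ball1 in the frame of pan between -0.005 and 0.085 m and z of ball2 in the frame of pan between -0.005 and 0.085 m and z of ball3 in the frame of pan between -0.005 and 0.085 m and z of ball4 in the frame of pan between -0.005 and 0.085 m and z of biscuit0 in the frame of pan between -0.005 and 0.085 m and z of biscuit1 in the frame of pan between -0.005 and 0.085 m and z of biscuit2 in the frame of pan between -0.005 and 0.085 m and z of biscuit3 in the frame of pan between -0.005 and 0.085 m and z of stick in the frame of pan below 0.03 m and x of stick in the frame of pan below -0.012 m).
7. stirring: far side again (all of step 5).
8. stirring: handle's side again (all of step 6).
9. stirring: far side a third time (all of step 7).
At the end, for the whole second after the job is handed in: The pan stands upright on the cork mat (centres within 40 mm), all five balls and every biscuit that was there lie in it, the lever is home (below 0.08 rad), the stick stands in the crock tip down (tip within 30 mm of the crock's foot), all at rest and let go (horizontal distance between pan and mat below 0.04 m and height (world z) of pan below 0.01 m and angle between pan's own z axis and vertical below 0.08 rad and horizontal distance between each of ball0, ball1, ball2, ball3, ball4, biscuit0, biscuit1, biscuit2, biscuit3 and pan below 0.084 m and z of ball0 in the frame of pan between -0.005 and 0.085 m and z of ball1 in the frame of pan between -0.005 and 0.085 m and z of ball2 in the frame of pan between -0.005 and 0.085 m and z of ball3 in the frame of pan between -0.005 and 0.085 m and z of ball4 in the frame of pan between -0.005 and 0.085 m and z of biscuit0 in the frame of pan between -0.005 and 0.085 m and z of biscuit1 in the frame of pan between -0.005 and 0.085 m and z of biscuit2 in the frame of pan between -0.005 and 0.085 m and z of biscuit3 in the frame of pan between -0.005 and 0.085 m and value of joint lever below 0.08 rad and horizontal distance between stick and crock below 0.026 m and z of stick in the frame of crock below 0.03 m and angle between stick's own z axis and vertical below 0.6 rad and linear speed of stick below 0.03 m/s and linear speed of pan below 0.02 m/s); the robot touches nothing.
It fails at once if the lever springs back uncontrolled (faster than 1.5 rad/s towards home while more than 0.15 rad from it) (velocity of joint lever below -1.5 rad/s and value of joint lever above 0.15 rad).
It fails at once if the pan is tipped more than 35 degrees (angle between pan's own z axis and vertical above 0.61 rad).
It fails at once if a bystander (picture blocks, mug, clock, candle tin) is moved more than 30 mm (distance of any of picture_a, picture_b, mug, clock, candle_tin from where it was at the start of the episode above 0.03 m).
Of biscuit0, biscuit1, biscuit2, biscuit3 only 2 to 4 are there at a start; the rules pass over those that are not, and their reading is None.
At some moment in a run one of biscuit0, biscuit1, biscuit2, biscuit3 may be knocked a few centimetres aside while the robot is not near it.
It also fails if it takes over 210 s, if anything falls off the work surface, if the arm or the gripper's body presses on something with over 40 N, if the wrist force passes 120 N, or if a joint passes its speed limit or range.

ROBOT

A 7-joint arm with a two-finger parallel gripper is mounted at the origin on the work surface. World frame = base frame: x ahead of the robot, y to its left, z up, the work surface at z = 0. Lengths are in mm, angles in rad, forces in N, time in s.
With the tool pointing down it reaches from about 350 to 900 mm from the base axis. Payload 8.1 kg.
Tool frame: the origin (TCP) lies on the centre line of the jaws, within the pads' length; the fingertips stand 17 mm ahead of it and the grasp point (between the pads) lies 2 mm behind it; z points along the fingers, y is the line along which they close (so a half turn about z gives the same grasp; the last joint's range is limited). The gripper opens to 85 mm and grips with 20 to 120 N. Pads are 22 mm wide; open, the fingers measure 114 mm over their backs; the gripper's body (76 mm by 85 mm) begins 54 mm behind the grasp point. The pads swing forward as they close: fully open they stand 13 mm farther back than shut.
Start: joints at [1.039, 0.434, 0.025, 1.573, -0.012, 1.134, -0.075], TCP at [259.841, -568.439, 248.323] pointing down, gripper open.
Joint ranges: [-2.62, 2.62], [-0.44, 2.09], [-1.27, 1.32], [0.08, 2.57], [-1.32, 4.46], [0.12, 2], [-2.74, 2.74]. Speed limits (rad/s): [2.22, 2.22, 3.01, 3.01, 3.14, 3.14, 3.14].

INTERFACE

Orientations are given as [roll, pitch, yaw] about the fixed x, y, z axes, in that order (R = Rz(yaw) Ry(pitch) Rx(roll)).
In Python, from bench import r gives the robot as it stands.
- The arm moves only by the tool carry_out, never from a script. Its arguments are lists of equal length, an entry for each row: "xyz": the shift along the world's x, y, z scaled (see below), a list of three; "delta_rot": the turn, a rotation vector about the world's x, y, z scaled (see below), a list of three. In form: {"xyz": [[tx, ty, tz], ...], "delta_rot": [[rx, ry, rz], ...]}. A call has 1 to 12 rows; each row shifts and turns the commanded pose from where the row before left it; what a row does not reach is not made up. The controller multiplies each number of a shift by 250 mm and each number of a turn by 90 degrees. A row lasts 1/10 s, in which the tool goes at most 50 mm and 8.59 degrees, less where a joint would pass 70% of its speed; a pose out of reach is approached as far as the arm can. A call with a number of a shift or a turn outside -1 to 1 is refused whole. A call with a gripper value outside its range is refused whole. "hand" is the closure, from -1 (fully open) to 1 (shut), set as the call begins (left out, the last holds). The fingers move at their own pace and stop on an object; "force" is the grip in N (left out, the last holds). Time passes only in rows, so rows that do not move let the fingers close. It gives the time, the measured TCP pose, the force, the opening and the grip force at its end, in the units of the state.
- r.read_state(): the state, without advancing time (a new reading comes with each control period).
- r.grab_frame(name): name is "side" or "top" or "wrist"; returns a dict with "color" (400x640x3 uint8, blue, green, red), "depth" (400x640 float32, mm along the optical axis (not along the pixel's ray), 0 where there is no reading), "fx", "fy", "cx", "cy" (pixels), "k1" (the pictures are not rectified: a ray, as slopes to the right and down, at radius r is drawn at 1 + k1 r^2 times it, then the intrinsics apply), "rvec" (rotation vector, rad) and "tvec" (3), from world to camera coordinates, as OpenCV has them. Camera axes: x right, y down, z forward; pixel columns grow to the right and rows downward; lengths in mm; the calibration is good to about 2 mm. A picture is of the moment at which its call begins.
- r.job_done(): hands the job in; it is judged then, once.
The state is a dict: "t": time; "joint_pos": joint angles; "qvel": joint speeds; "effort": joint torques, N m; "ee_pos": TCP position; "ee_rot": TCP orientation; "wrist_force": force on the tool from outside, world axes, zero at the start; "torque": the same for the moment, N m; "opening": finger opening in mm; "finger_force": force on a finger pad.
Only numpy, scipy, OpenCV 4.12 (cv2) and the standard library are available. Lean on these libraries where they do the work, as an engineer would, in place of code of your own. Each camera call takes 0.05 s, during which the arm holds its last target. There are 200 camera calls.

## Working session

There is one attempt and no reset: what is moved stays moved. The work goes in short steps, Python scripts to look and compute and a tool call to move; the robot and the scene stay as the last step left them, time stands still between calls to the robot, and variables do not carry over. Pictures are saved under pics/ and viewed, at most 14 in all, crops included, and the job is handed in when it is done.

Besides the shell and the picture viewer there is one more tool, called after "Call:" as name(argument=value, ...) on one line, values as JSON. carry_out: Moves the arm, as the interface text tells. Its arguments: {"type":"object","properties":{"xyz":{"type":"array"},"delta_rot":{"type":"array"},"hand":{"type":"number"},"force":{"type":"number"}},"required":["xyz","delta_rot"]}

```bash
mkdir -p pics; ls; cat > h.py <<'E'
import numpy as np, cv2
from bench import r
def grab(n):
    f=r.grab_frame(n); f['R']=cv2.Rodrigues(np.array(f['rvec'],float))[0]; f['t']=np.array(f['tvec'],float).ravel(); return f
def ray(f,u,v):
    K=np.array([[f['fx'],0,f['cx']],[0,f['fy'],f['cy']],[0,0,1.]])
    p=cv2.undistortPoints(np.array([[[u,v]]],float),K,np.array([f['k1'],0,0,0,0.]))[0,0]
    return -f['R'].T@f['t'], f['R'].T@np.array([p[0],p[1],1.]), p
def onz(f,u,v,z):
    c,d,_=ray(f,u,v); return c+d*(z-c[2])/d[2]
def cloud(f):
    K=np.array([[f['fx'],0,f['cx']],[0,f['fy'],f['cy']],[0,0,1.]])
    v,u=np.mgrid[0:400,0:640]
    p=cv2.undistortPoints(np.stack([u,v],-1).reshape(-1,1,2).astype(float),K,np.array([f['k1'],0,0,0,0.])).reshape(400,640,2)
    z=f['depth'][...,None]; P=np.concatenate([p*z,z],-1)
    W=(P-f['t'])@f['R']; W[f['depth']==0]=np.nan; return W
def proj(f,P):
    K=np.array([[f['fx'],0,f['cx']],[0,f['fy'],f['cy']],[0,0,1.]])
    return cv2.projectPoints(np.array(P,float).reshape(-1,1,3),np.array(f['rvec'],float),f['t'],K,np.array([f['k1'],0,0,0,0.]))[0][:,0]
E
python3 - <<'E'
from h import *
import pickle
F={}
for n in('side','top'):
    f=grab(n);F[n]=f;cv2.imwrite(f'pics/{n}0.png',f['color']);print(n,(-f['R'].T@f['t']).round(),f['R'][2].round(2),f['fx'],f['k1'])
pickle.dump(F,open('F0.pkl','wb'))
print(r.read_state())
E
```

```text
pics
side [ 392. -933.  741.] [ 0.14  0.85 -0.51] 382.9510861059509 0.00707652885420492
top [ 353.  -21. 1614.] [ 0.15  0.   -0.99] 451.0418402262539 -0.09590557081421609
{'t': 0.1, 'joint_pos': array([ 1.03938496,  0.43516031,  0.02496077,  1.57397693, -0.01160249,
        1.13399162, -0.07508371]), 'qvel': array([ 0.0009197 , -0.00279636, -0.00059126, -0.00203788, -0.00092143,
        0.00094735, -0.00105975]), 'effort': array([ 3.16871759e-03, -6.71757674e+01,  1.02852993e+00, -3.16903389e+01,
        1.58926070e-02,  7.31763066e-03,  2.76819122e-05]), 'ee_pos': array([ 259.66039213, -568.05500984,  247.61121057]), 'ee_rot': array([-3.14020654e+00,  1.19544603e-04,  4.28769209e-01]), 'wrist_force': array([ 0.06747479,  0.59049151, -0.05331497]), 'torque': array([-0.00455719,  0.00171168,  0.00109226]), 'finger_force': 0.0, 'opening': 85.63535620724205}
```

View pics/top0.png

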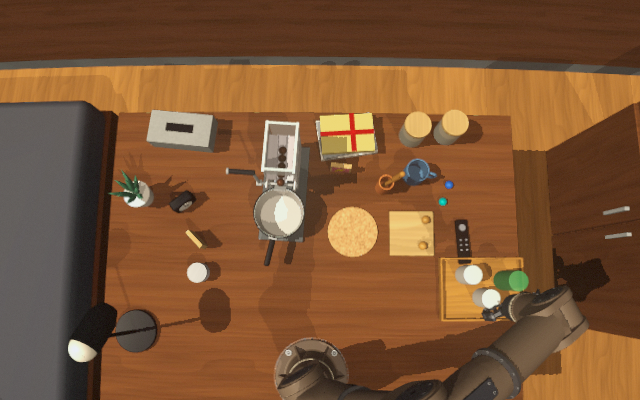

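View pics/side0.png

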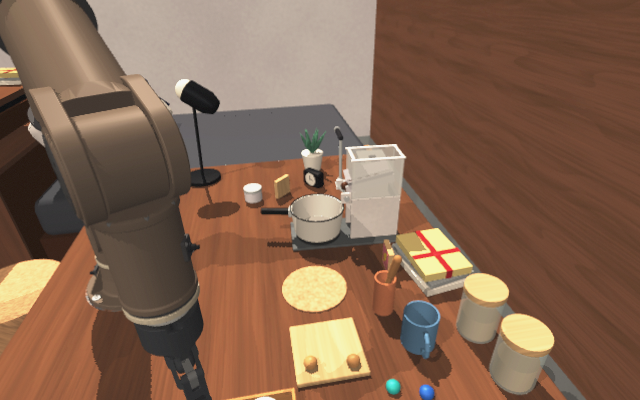

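```bash
cat > m.py <<'E'
from h import *
import pickle
F=pickle.load(open('F0.pkl','rb'));
T=F['top'];W=cloud(T);S=F['side'];WS=cloud(S)
hsv=cv2.cvtColor(T['color'],cv2.COLOR_BGR2HSV);z=W[...,2]
def box(c0,c1,r0,r1):
    m=np.zeros((400,640),bool);m[r0:r1,c0:c1]=1;return m
m=box(250,310,110,200)&(z>268)&(z<300)
P=W[m];print('disp top',m.sum(),np.nanmedian(P,0).round(),cv2.minAreaRect(P[:,:2].astype(np.float32)))
m=box(222,262,160,182)&(z>285)
P=W[m];print('grip',m.sum(),P.mean(0).round(1),cv2.minAreaRect(P[:,:2].astype(np.float32)),P[:,2].max())
# pan rim
m=box(245,312,180,275)&(z>88)&(z<125)
v,u=np.nonzero(m);P=W[m]
rim=P[(P[:,2]>95)&(u>0)]
print('rim',len(rim),cv2.minEnclosingCircle(rim[:,:2].astype(np.float32)))
# handle
hm=(hsv[...,2]<70)&box(255,280,238,272)&(z>60)
P=W[hm];print('handle',len(P),P.mean(0).round(1),cv2.minAreaRect(P[:,:2].astype(np.float32)),np.percentile(P[:,2],[10,50,90]))
for v in range(180,245,4): print(v, z[v,245:315:5].round())
def onp(mask,zz):
    c=max(cv2.findContours(mask.astype(np.uint8),0,2)[0],key=cv2.contourArea)
    q=np.array([onz(T,*p[0],zz)[:2] for p in c],np.float32);return c,q
m=box(322,384,200,262)&(hsv[...,2]>130)&(hsv[...,0]<25); c,q=onp(m,5);print('mat',cv2.minEnclosingCircle(q),len(c))
m=box(386,438,205,262)&(hsv[...,2]>130); c,q=onp(m,12);print('board',cv2.minAreaRect(q))
m=box(388,436,210,257)&(z>18)
n,l,st,ce=cv2.connectedComponentsWithStats(m.astype(np.uint8))
for i in range(1,n):
    P=W[l==i]; print('bis',ce[i].round(1),st[i][4],np.median(P,0).round(1),P[:,2].max().round(1), onz(T,*ce[i],12).round(1))
m=box(370,408,165,200)&(z>40)
for v in range(168,198,2): print(v,z[v,372:410:2].round())
m=box(372,400,170,196)&(z>95)&(z<112);P=W[m];print('crock rim',cv2.minEnclosingCircle(P[:,:2].astype(np.float32)),len(P))
m=box(372,412,165,200)&(z>125);P=W[m];print('stick',P[np.argsort(P[:,2])][::3].round())
E
python3 m.py
```

```text
disp top 547 [739.  99. 286.] ((726.9137573242188, 108.87471008300781), (124.76884460449219, 179.29501342773438), 86.89952850341797)
grip 167 [648.4 209.4 314.5] ((651.3564453125, 202.0458984375), (36.117679595947266, 105.60978698730469), 10.982522964477539) 324.9877879365178
rim 464 ((522.721923828125, 101.8604965209961), 151.8667449951172)
handle 99 [424.5 139.5  96.3] ((421.751220703125, 141.7456512451172), (14.57112979888916, 87.21501159667969), 78.28244018554688) [ 91.82895291  97.02317655 101.26893086]
180 [ -3.  -2.  -0. 169.   2. 108. 184. 190. 171. 202. 179.   6.   4.  -5.]
184 [  2.   4.  -4. 176. 177. 167. 164. 186. 158. 167. 179.   4.   4.  -0.]
188 [ -0.   5.  -3.  -9. 166.   1. 174. 181. 178.  17. 173.   8.   4.  -2.]
192 [  9.   1.   5.   2. 106.  92.  67.  70.  75. 101.   9.   9.   9.   9.]
196 [ -3.  -2.   4. 101.  88.  53.  31.  25.  24.  50.  98.  11.   9.  -4.]
200 [ -1.   3.   2.  88.  51.  19.  27.  23.  28.  22.  42. 106.   2.  -3.]
204 [  3.   3. 104.  59.  27.  24.  29.  27.  18.  24.  26.  88.   6.   4.]
208 [ -3.  -2. 100.  45.  20.  35.  24.  20.  27.  23.
[... 8296 characters left out ...]
  6.
 -5.]
crock rim ((662.46044921875, -252.57838439941406), 27.570451736450195) 81
stick [[ 670. -265.  128.]
 [ 672. -268.  135.]
 [ 675. -267.  141.]
 [ 664. -273.  144.]
 [ 663. -266.  146.]
 [ 666. -272.  149.]
 [ 675. -271.  153.]
 [ 662. -278.  154.]
 [ 664. -277.  158.]
 [ 669. -273.  165.]
 [ 662. -285.  167.]
 [ 672. -275.  170.]
 [ 665. -285.  171.]
 [ 664. -290.  176.]
 [ 666. -280.  179.]
 [ 666. -283.  180.]
 [ 666. -286.  182.]
 [ 678. -282.  185.]
 [ 668. -282.  188.]
 [ 681. -285.  189.]
 [ 671. -301.  190.]
 [ 677. -301.  193.]
 [ 679. -287.  195.]
 [ 673. -293.  196.]
 [ 672. -299.  198.]
 [ 665. -293.  199.]
 [ 678. -289.  201.]
 [ 668. -292.  202.]
 [ 678. -295.  203.]]
```

```bash
python3 - <<'E'
import cv2,numpy as np
t=cv2.imread('pics/top0.png');s=cv2.imread('pics/side0.png')
a=cv2.resize(t[110:280,220:460],None,fx=3.3,fy=3.3,interpolation=2)[:560,:792];cv2.imwrite('pics/c1.png',a)
b=cv2.resize(s[120:400,260:460],None,fx=2.1,fy=2.1,interpolation=2);cv2.imwrite('pics/c2.png',b)
E
```

```text
(no output)
```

View pics/c1.png

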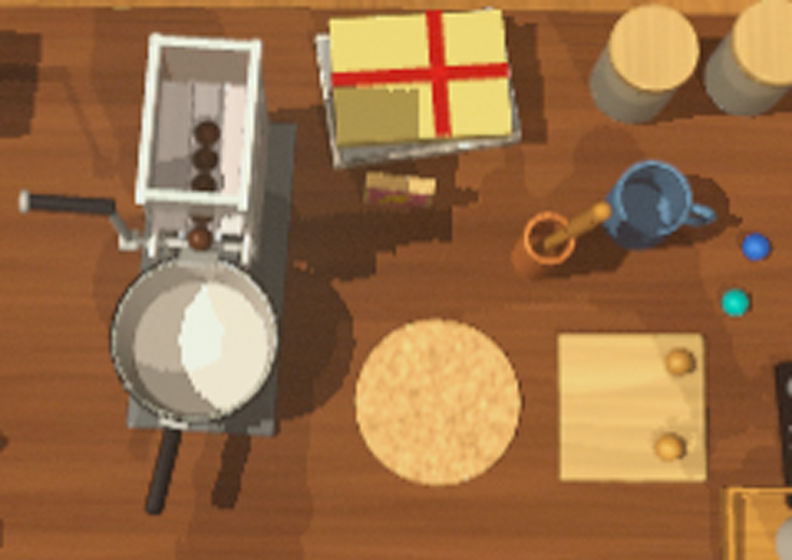

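View pics/c2.png

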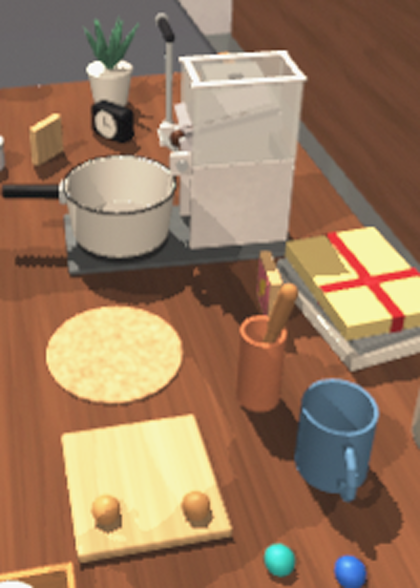

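```bash
cat > m2.py <<'E'
from h import *
import pickle
F=pickle.load(open('F0.pkl','rb'));T=F['top'];W=cloud(T);z=W[...,2]
g=lambda x,y,zz:onz(T,x/3.3+220-.35,y/3.3+110-.35,zz)[:2]
c=np.array([g(*p,286) for p in[(155,38),(260,40),(247,203),(139,197)]]);print('disp',c.round(),'back yaw',[np.arctan2(*(a-b)[::-1]).round(3) for a,b in((c[0],c[3]),(c[1],c[2]))],[np.linalg.norm(a-b).round() for a,b in((c[0],c[3]),(c[1],c[2]),(c[0],c[1]),(c[2],c[3]))])
b=[g(22,202,310),g(114,206,310)];print('grip',np.round(b,1),'len',np.linalg.norm(b[0]-b[1]))
e=[g(112,337,105),g(279,342,105),g(205,253,105),g(190,421,105)];print('rim',np.round(e),np.mean(e,0))
h=[g(173,432,98),g(155,512,98)];print('handle',np.round(h,1))
q=np.array([g(*p,12) for p in[(558,334),(704,336),(706,481),(558,480)]]);print('board',q.round(),q.mean(0))
e=[g(355,401,5),g(521,402,5),g(438,319,5),g(438,485,5)];print('mat',np.round(e),np.mean(e,0))
for p in((680,362),(669,447)): print('bis',g(*p,22))
f=[g(*p,8) for p in[(128,427),(273,436),(297,123)]];print('foot',np.round(f))
hsv=cv2.cvtColor(T['color'],cv2.COLOR_BGR2HSV)
# pan rim fit
m=(z>97)&(z<114);m[:193]=0;m[238:]=0;m[:,:250]=0;m[:,310:]=0
P=W[m][:,:2]
from scipy.optimize import least_squares
s=least_squares(lambda p:np.hypot(*(P-p).T)-84,[523,100],loss='soft_l1',f_scale=2);print('rimfit',s.x,len(P))
# stick axis
m=(z>125)&(z<215);m[:166]=0;m[184:]=0;m[:,:390]=0;m[:,404:]=0
P=W[m];P=P[(P[:,0]<690)];c=P.mean(0);d=np.linalg.svd(P-c)[2][0];d*=np.sign(d[2]);print('stick',c,d, c+d*(105-c[2])/d[2],c+d*(10-c[2])/d[2])
S=F['side'];
for n,p in(('bis1',(310,362)),('bis2',(353,360)),('gripend',(337,129)),):print(n,onz(S,*p,22 if n[0]=='b' else 312).round(1))
E
python3 m2.py
```

```text
disp [[815. 141.]
 [813.  42.]
 [658.  52.]
 [662. 151.]] back yaw [np.float64(-0.067), np.float64(-0.059)] [np.float64(153.0), np.float64(156.0), np.float64(98.0), np.float64(99.0)]
grip [[651.4 253.2]
 [648.3 169.9]] len 83.40686271564704
rim [[557. 198.]
 [554.  26.]
 [646. 104.]
 [472. 115.]] [557.35047637 110.78929556]
handle [[461.3 133.2]
 [380.  149.6]]
board [[ 578. -274.]
 [ 577. -435.]
 [ 420. -433.]
 [ 420. -273.]] [ 498.69982804 -353.82870948]
mat [[ 504.  -54.]
 [ 504. -234.]
 [ 594. -144.]
 [ 414. -144.]] [ 503.96145803 -144.10246788]
bis [ 547.35259086 -405.37801338]
bis [ 455.32609295 -391.27406592]
foot [[473. 191.]
 [465.  34.]
 [813.  13.]]
rimfit [557.01753969 112.47281087] 275
stick [ 669.33709137 -279.99246995  171.80631356] [ 0.09574058 -0.31287985  0.94495499] [ 662.56843542 -257.87252826  105.        ] [ 652.94326258 -226.4175003    10.        ]
bis1 [ 453.5 -391.2   22. ]
bis2 [ 546.4 -403.9   22. ]
gripend [653.1 252.5 312. ]
```

Top view: the two tan biscuits are at (426,220) and (423,245) on the board. The look-alikes are the blue ball at (449,185) and the turquoise one at (443,202), both off the board. The crop confirms this choice. The other positions are pan (279,213) with its handle end at (268,262), grip (240,172), mat (353,231) and crock (385,183).

Call:
carry_out(xyz=[[0.08,0.156,0.04],[0.08,0.156,0.04],[0.08,0.156,0.04],[0.08,0.156,0.04],[0.08,0.156,0.04],[0.08,0.156,0.04],[0.08,0.156,0.04],[0.08,0.156,0.04],[0.08,0.156,0.04],[0.08,0.156,0.04]], delta_rot=[[0,0,0.0344],[0,0,0.0344],[0,0,0.0344],[0,0,0.0344],[0,0,0.0344],[0,0,0.0344],[0,0,0.0344],[0,0,0.0344],[0,0,0.0344],[0,0,0.0344]], hand=-1)

```text
t: 1.1
ee_pos: [460.1, -176.7, 348.6]
ee_rot: [-3.141, 0.0, 0.971]
wrist_force: [0.2, -0.3, 0.3]
opening: 85.6
finger_force: 0.0
```

Call:
carry_out(xyz=[[0.076,0.156,0.02],[0.076,0.156,0.02],[0.076,0.156,0.02],[0.076,0.156,0.02],[0.076,0.156,0.02],[0.076,0.156,0.02],[0.076,0.156,0.02],[0.076,0.156,0.02],[0.076,0.156,0.02],[0.076,0.156,0.02],[0,0,0],[0,0,0]], delta_rot=[[0,0,0.0344],[0,0,0.0344],[0,0,0.0344],[0,0,0.0344],[0,0,0.0344],[0,0,0.0344],[0,0,0.0344],[0,0,0.0344],[0,0,0.0344],[0,0,0.0344],[0,0,0],[0,0,0]])

```text
t: 2.3
ee_pos: [649.7, 212.7, 397.1]
ee_rot: [-3.14, 0.0, 1.511]
wrist_force: [0.3, -0.8, 0.6]
opening: 85.3
finger_force: 0.0
```

```bash
python3 - <<'E'
from h import *
f=grab('wrist');cv2.imwrite('pics/w1.png',f['color'])
s=r.read_state();print({k:np.round(s[k],3) for k in('t','ee_pos','ee_rot','joint_pos','wrist_force','opening')})
print(proj(f,[[651.5,215.8,310],[646.7,136,310],[656,254,310]]))
E
```

```text
{'t': np.float64(2.35), 'ee_pos': array([649.798, 211.193, 397.548]), 'ee_rot': array([-3.141e+00,  1.000e-03,  1.509e+00]), 'joint_pos': array([-0.11 ,  0.524, -0.518,  1.116,  0.251,  1.562, -0.632]), 'wrist_force': array([-0.118, -2.051, -0.015]), 'opening': np.float64(85.469)}
[[326.76563398 211.02370491]
 [326.45697206 309.47814871]
 [330.34530074 155.35806556]]
```

View pics/w1.png

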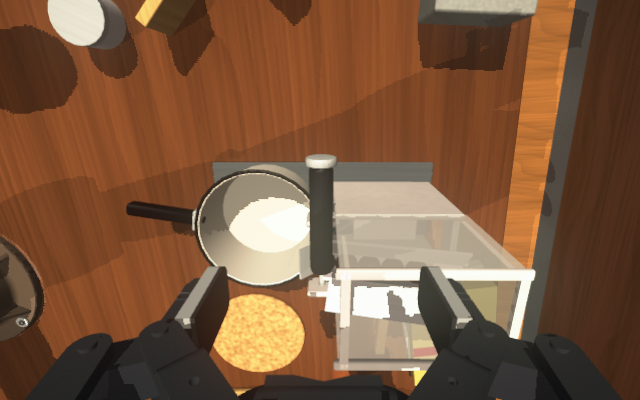

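Call:
carry_out(xyz=[[0,0,-0.1],[0,0,-0.1],[-0.006,0.006,-0.1],[0,0,-0.06],[0,0,0]], delta_rot=[[0,0,0],[0,0,0],[0,0,0],[0,0,0],[0,0,0]])

```text
t: 2.85
ee_pos: [647.5, 210.2, 306.2]
ee_rot: [-3.139, 0.003, 1.507]
wrist_force: [0.3, -0.6, -1.4]
opening: 85.5
finger_force: 0.0
```

Call:
carry_out(xyz=[[0,0,0],[0,0,0],[0,0,0],[0,0,0],[0,0,0],[0,0,0],[0,0,0],[0,0,0],[0,0,0],[0,0,0]], delta_rot=[[0,0,0],[0,0,0],[0,0,0],[0,0,0],[0,0,0],[0,0,0],[0,0,0],[0,0,0],[0,0,0],[0,0,0]], hand=1, force=60)

```text
t: 3.85
ee_pos: [648.2, 213.2, 308.9]
ee_rot: [3.141, -0.0, 1.51]
wrist_force: [-2.5, -0.6, 5.9]
opening: 14.2
finger_force: 58.5
```

Call:
carry_out(xyz=[[-0.03,0.0018,-0.0015],[-0.03,0.0018,-0.0015],[-0.0296,0.0018,-0.0045],[-0.0296,0.0018,-0.0045],[-0.029,0.0017,-0.0074],[-0.029,0.0017,-0.0074],[-0.0282,0.0017,-0.0102],[-0.0282,0.0017,-0.0102],[-0.027,0.0016,-0.013],[-0.027,0.0016,-0.013]], delta_rot=[[0,0,0],[0,0,0],[0,0,0],[0,0,0],[0,0,0],[0,0,0],[0,0,0],[0,0,0],[0,0,0],[0,0,0]])

```text
t: 4.85
ee_pos: [578.6, 217.5, 291.9]
ee_rot: [3.135, -0.002, 1.508]
wrist_force: [5.5, -1.4, 7.4]
opening: 14.0
finger_force: 61.3
```

Call:
carry_out(xyz=[[-0.0256,0.0015,-0.0156],[-0.0256,0.0015,-0.0156],[-0.0238,0.0014,-0.0182],[-0.0238,0.0014,-0.0182],[-0.022,0.0013,-0.0204],[-0.022,0.0013,-0.0204],[-0.0198,0.0012,-0.0226],[-0.0198,0.0012,-0.0226],[-0.0174,0.001,-0.0244],[-0.0174,0.001,-0.0244],[0,0,0]], delta_rot=[[0,0,0],[0,0,0],[0,0,0],[0,0,0],[0,0,0],[0,0,0],[0,0,0],[0,0,0],[0,0,0],[0,0,0],[0,0,0]])

```text
t: 5.95
ee_pos: [524.6, 220.7, 240.1]
ee_rot: [3.136, -0.002, 1.509]
wrist_force: [8.9, 0.3, 0.7]
opening: 14.0
finger_force: 67.0
```

```bash
python3 - <<'E'
from h import *
f=grab('side');cv2.imwrite('pics/s1.png',cv2.resize(f['color'][80:260,220:420],None,fx=3,fy=3))
s=r.read_state();print({k:np.round(s[k],3) for k in('t','ee_pos','wrist_force','opening')})
E
```

```text
{'t': np.float64(6.0), 'ee_pos': array([524.695, 220.682, 240.256]), 'wrist_force': array([7.96 , 0.43 , 1.022]), 'opening': np.float64(13.749)}
```

View pics/s1.png

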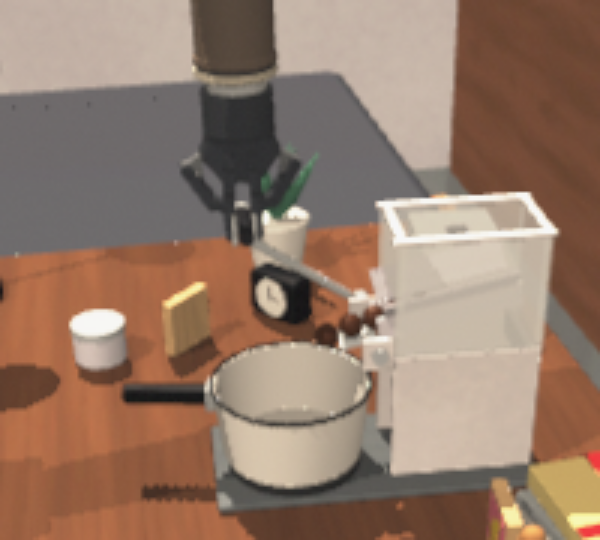

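The crop shows the lever pulled down at (240,220), the flap open and the balls rolling out at (345,325). I'll wait for them to run out, then ease it back.

Call:
carry_out(xyz=[[0,0,0],[0,0,0],[0,0,0],[0,0,0],[0,0,0],[0,0,0],[0,0,0],[0,0,0],[0,0,0],[0,0,0],[0,0,0],[0,0,0]], delta_rot=[[0,0,0],[0,0,0],[0,0,0],[0,0,0],[0,0,0],[0,0,0],[0,0,0],[0,0,0],[0,0,0],[0,0,0],[0,0,0],[0,0,0]])

```text
t: 7.2
ee_pos: [524.8, 220.7, 240.4]
ee_rot: [3.136, -0.002, 1.508]
wrist_force: [9.2, 0.5, 1.1]
opening: 14.2
finger_force: 67.0
```

Call:
carry_out(xyz=[[0,0,0],[0,0,0],[0,0,0],[0,0,0],[0,0,0],[0,0,0],[0,0,0],[0,0,0],[0,0,0],[0,0,0],[0,0,0],[0,0,0]], delta_rot=[[0,0,0],[0,0,0],[0,0,0],[0,0,0],[0,0,0],[0,0,0],[0,0,0],[0,0,0],[0,0,0],[0,0,0],[0,0,0],[0,0,0]])

```text
t: 8.4
ee_pos: [524.8, 220.7, 240.4]
ee_rot: [3.137, -0.002, 1.508]
wrist_force: [7.8, 0.4, 1.8]
opening: 14.1
finger_force: 67.0
```

```bash
python3 - <<'E'
from h import *
f=grab('side');cv2.imwrite('pics/s2.png',cv2.resize(f['color'][150:260,260:410],None,fx=3,fy=3))
s=r.read_state();print({k:np.round(s[k],3) for k in('t','ee_pos','wrist_force','opening')})
E
```

```text
{'t': np.float64(8.45), 'ee_pos': array([524.77 , 220.694, 240.36 ]), 'wrist_force': array([8.913, 0.023, 1.904]), 'opening': np.float64(14.194)}
```

View pics/s2.png

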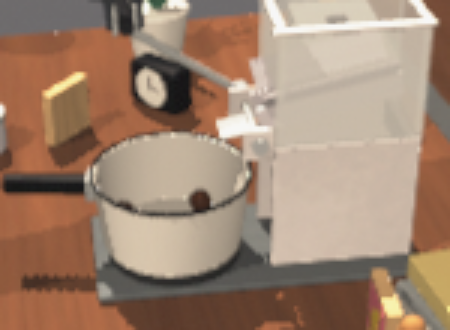

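The flap and chute are empty and balls show in the pan at (200,200) and (125,205). Now I'll ease the lever back at 0.5 rad/s.

Call:
carry_out(xyz=[[0.0174,-0.001,0.0244],[0.0174,-0.001,0.0244],[0.0198,-0.0012,0.0226],[0.0198,-0.0012,0.0226],[0.022,-0.0013,0.0204],[0.022,-0.0013,0.0204],[0.0238,-0.0014,0.0182],[0.0238,-0.0014,0.0182],[0.0256,-0.0015,0.0156],[0.0256,-0.0015,0.0156]], delta_rot=[[0,0,0],[0,0,0],[0,0,0],[0,0,0],[0,0,0],[0,0,0],[0,0,0],[0,0,0],[0,0,0],[0,0,0]])

```text
t: 9.45
ee_pos: [576.6, 217.5, 290.2]
ee_rot: [-3.141, -0.0, 1.51]
wrist_force: [3.1, -0.8, 1.1]
opening: 14.0
finger_force: 61.5
```

Call:
carry_out(xyz=[[0.027,-0.0016,0.013],[0.027,-0.0016,0.013],[0.0282,-0.0017,0.0102],[0.0282,-0.0017,0.0102],[0.029,-0.0017,0.0074],[0.029,-0.0017,0.0074],[0.0296,-0.0018,0.0045],[0.0296,-0.0018,0.0045],[0.03,-0.0018,0.0015],[0.03,-0.0018,0.0015],[0,0,0]], delta_rot=[[0,0,0],[0,0,0],[0,0,0],[0,0,0],[0,0,0],[0,0,0],[0,0,0],[0,0,0],[0,0,0],[0,0,0],[0,0,0]])

```text
t: 10.55
ee_pos: [648.0, 213.2, 308.7]
ee_rot: [-3.14, 0.0, 1.51]
wrist_force: [-4.1, 0.5, 6.6]
opening: 14.3
finger_force: 61.8
```

Call:
carry_out(xyz=[[0,0,0],[0,0,0],[0,0,0],[0,0,0],[0,0,0],[0,0,0],[0,0,0.1],[0,0,0.15],[0,0,0.15]], delta_rot=[[0,0,0],[0,0,0],[0,0,0],[0,0,0],[0,0,0],[0,0,0],[0,0,0],[0,0,0],[0,0,0]], hand=-1)

```text
t: 11.45
ee_pos: [648.1, 212.8, 409.2]
ee_rot: [-3.141, 0.0, 1.509]
wrist_force: [0.5, 0.6, 1.1]
opening: 85.2
finger_force: 0.0
```

Call:
carry_out(xyz=[[-0.08,-0.03,0],[-0.08,-0.03,0],[-0.08,-0.03,0],[-0.08,-0.03,0],[-0.08,-0.03,-0.06],[-0.08,-0.03,-0.06],[-0.08,-0.03,-0.06],[-0.08,-0.03,-0.06],[-0.08,-0.03,-0.06],[-0.08,-0.03,-0.06],[0,0,-0.1],[0,0,-0.1]], delta_rot=[[0,0,0.0753],[0,0,0.0753],[0,0,0.0753],[0,0,0.0753],[0,0,0.0753],[0,0,0.0753],[0,0,0.0753],[0,0,0.0753],[0,0,0.0753],[0,0,0.0753],[0,0,0.0753],[0,0,0.0753]])

```text
t: 12.65
ee_pos: [448.2, 137.7, 268.2]
ee_rot: [-3.141, 0.002, 2.933]
wrist_force: [1.3, -0.2, -0.1]
opening: 85.6
finger_force: 0.0
```

```bash
python3 - <<'E'
from h import *
f=grab('wrist');cv2.imwrite('pics/w2.png',f['color'])
s=r.read_state();print({k:np.round(s[k],3) for k in('t','ee_pos','ee_rot','joint_pos','wrist_force','opening')})
print(proj(f,[[447.5,135.5,98],[377,150,98],[557,112,25]]))
E
```

```text
{'t': np.float64(12.7), 'ee_pos': array([446.626, 136.626, 264.308]), 'ee_rot': array([-3.139e+00, -3.000e-03,  2.940e+00]), 'joint_pos': array([ 0.3  ,  0.277, -0.862,  1.864,  0.234,  1.109,  0.72 ]), 'wrist_force': array([-1.55 , -1.265, -4.269]), 'opening': np.float64(85.154)}
[[320.64797377 182.60190511]
 [319.88344738 101.17721048]
 [321.08026419 253.64233394]]
```

View pics/w2.png

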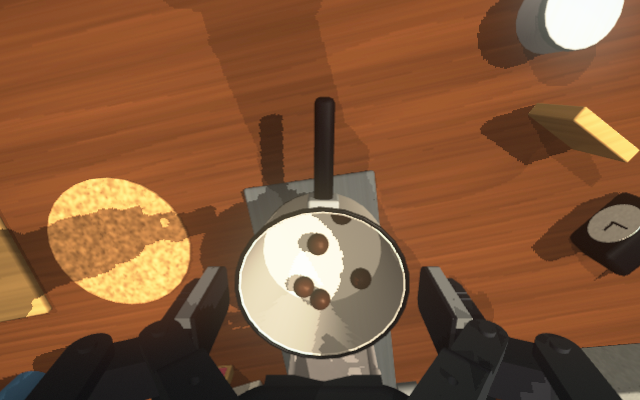

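The picture shows all five balls in the pan at (317,243), (304,286), (320,299), (361,279) and (341,217). The handle is centred between the jaws at column 324.

Call:
carry_out(xyz=[[0,0,-0.12],[0,0,-0.12],[0,0,-0.12],[0,0,-0.12],[0,0,-0.12],[0,0,0],[0,0,0]], delta_rot=[[0,0,0],[0,0,0],[0,0,0],[0,0,0],[0,0,0],[0,0,0],[0,0,0]])

```text
t: 13.4
ee_pos: [448.6, 138.4, 119.1]
ee_rot: [-3.142, -0.0, 2.928]
wrist_force: [0.9, -0.3, 0.1]
opening: 85.0
finger_force: 0.0
```

Down another 33 mm, then close.

Call:
carry_out(xyz=[[0,0,-0.06],[0,0,-0.06],[0,0,-0.012],[0,0,0]], delta_rot=[[0,0,0],[0,0,0],[0,0,0],[0,0,0]])

```text
t: 13.8
ee_pos: [449.0, 138.3, 86.5]
ee_rot: [3.141, 0.001, 2.928]
wrist_force: [-0.5, -0.0, 0.3]
opening: 85.5
finger_force: 0.0
```

Call:
carry_out(xyz=[[0,0,0],[0,0,0],[0,0,0],[0,0,0],[0,0,0],[0,0,0],[0,0,0],[0,0,0],[0,0,0],[0,0,0]], delta_rot=[[0,0,0],[0,0,0],[0,0,0],[0,0,0],[0,0,0],[0,0,0],[0,0,0],[0,0,0],[0,0,0],[0,0,0]], hand=1, force=120)

```text
t: 14.8
ee_pos: [448.4, 137.9, 85.8]
ee_rot: [-3.141, 0.0, 2.928]
wrist_force: [-1.9, -1.2, 8.2]
opening: 16.2
finger_force: 117.2
```

Call:
carry_out(xyz=[[0,0,0.01],[0,0,0.01],[0,0,0.02],[0,0,0.02],[0,0,0.03],[0,0,0.03],[0,0,0.02],[0,0,0.01],[0,0,0],[0,0,0]], delta_rot=[[0,0,0],[0,0,0],[0,0,0],[0,0,0],[0,0,0],[0,0,0],[0,0,0],[0,0,0],[0,0,0],[0,0,0]])

```text
t: 15.8
ee_pos: [448.2, 137.9, 122.7]
ee_rot: [-3.141, -0.0, 2.929]
wrist_force: [-1.2, -0.6, -8.2]
opening: 16.1
finger_force: 121.1
```

```bash
python3 - <<'E'
from h import *
f=grab('side');cv2.imwrite('pics/s3.png',cv2.resize(f['color'][130:330,210:410],None,fx=2.5,fy=2.5))
s=r.read_state();print({k:np.round(s[k],3) for k in('t','ee_pos','ee_rot','wrist_force','torque','opening')})
E
```

```text
{'t': np.float64(15.85), 'ee_pos': array([448.175, 137.908, 122.605]), 'ee_rot': array([-3.141, -0.   ,  2.929]), 'wrist_force': array([ 1.07 , -0.248, -2.691]), 'torque': array([0.447, 1.62 , 0.05 ]), 'opening': np.float64(16.106)}
```

View pics/s3.png

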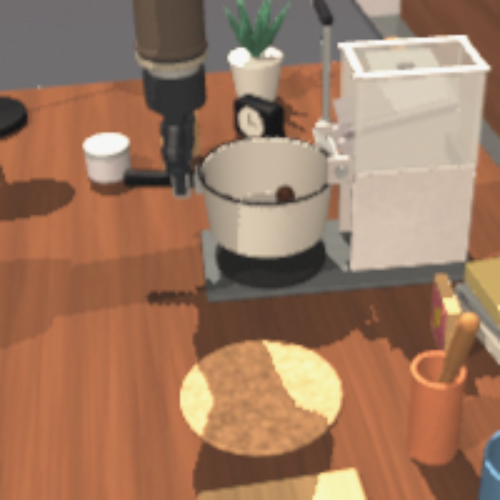

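The lever is upright again and the pan is lifted level with its balls. Next I carry it to the mat.

Call:
carry_out(xyz=[[-0.02,0,0],[-0.04,-0.01,0],[-0.04,-0.03,0],[-0.03,-0.045,0],[-0.02,-0.055,0],[-0.01,-0.06,0],[-0.008,-0.06,0],[-0.008,-0.06,0],[-0.006,-0.06,0],[-0.006,-0.06,0],[-0.006,-0.06,0],[-0.006,-0.06,0]], delta_rot=[[0,0,0],[0,0,0],[0,0,0],[0,0,0],[0,0,0],[0,0,0],[0,0,0],[0,0,0],[0,0,0],[0,0,0],[0,0,0],[0,0,0]])

```text
t: 17.05
ee_pos: [397.2, -3.6, 122.8]
ee_rot: [-3.141, -0.0, 2.928]
wrist_force: [-1.5, 1.0, -1.8]
opening: 16.0
finger_force: 126.2
```

Call:
carry_out(xyz=[[-0.006,-0.06,0],[-0.006,-0.06,0],[0,-0.06,0],[0,-0.06,0],[0,-0.06,0],[0,-0.06,0],[0,-0.05,0],[0,-0.03,0],[0,-0.02,0],[0,-0.004,0],[0,0,0],[0,0,0]], delta_rot=[[0,0,0],[0,0,0],[0,0,0],[0,0,0],[0,0,0],[0,0,0],[0,0,0],[0,0,0],[0,0,0],[0,0,0],[0,0,0],[0,0,0]])

```text
t: 18.25
ee_pos: [395.3, -117.4, 122.9]
ee_rot: [3.141, 0.0, 2.93]
wrist_force: [-1.7, 0.9, 1.1]
opening: 16.2
finger_force: 130.1
```

```bash
python3 - <<'E'
from h import *
f=grab('top');cv2.imwrite('pics/t2.png',cv2.resize(f['color'][160:300,300:460],None,fx=3,fy=3));W=cloud(f);z=W[...,2]
s=r.read_state();print({k:np.round(s[k],3) for k in('t','ee_pos','ee_rot','wrist_force','opening')})
m=(z>132)&(z<150);m[:150]=0;m[275:]=0;m[:,310:][:,90:]=0;m[:,:310]=0
P=W[m][:,:2]
from scipy.optimize import least_squares
q=least_squares(lambda p:np.hypot(*(P-p).T)-84,[504,-144],loss='soft_l1',f_scale=2);print('rimfit',q.x,len(P),q.cost)
E
```

```text
{'t': np.float64(18.3), 'ee_pos': array([ 395.386, -117.404,  122.829]), 'ee_rot': array([3.141, 0.   , 2.93 ]), 'wrist_force': array([ 1.79 , -0.081, -3.202]), 'opening': np.float64(16.076)}
rimfit [ 503.83968942 -141.73565966] 276 4134.72856931849
```

Call:
carry_out(xyz=[[0,-0.004,-0.02],[0,-0.004,-0.03],[0,0,-0.03],[0,0,-0.03],[0,0,-0.03],[0,0,-0.02],[0,0,-0.02],[0,0,-0.012],[0,0,-0.008],[0,0,-0.004],[0,0,0],[0,0,0]], delta_rot=[[0,0,0],[0,0,0],[0,0,0],[0,0,0],[0,0,0],[0,0,0],[0,0,0],[0,0,0],[0,0,0],[0,0,0],[0,0,0],[0,0,0]])

```text
t: 19.5
ee_pos: [395.4, -120.0, 72.0]
ee_rot: [-3.142, 0.0, 2.929]
wrist_force: [-2.6, -0.0, -5.1]
opening: 16.0
finger_force: 126.0
```

Call:
carry_out(xyz=[[0,0,-0.003],[0,0,-0.003],[0,0,0]], delta_rot=[[0,0,0],[0,0,0],[0,0,0]])

```text
t: 19.8
ee_pos: [395.8, -120.0, 70.8]
ee_rot: [-3.141, 0.001, 2.929]
wrist_force: [-3.2, 0.9, 5.9]
opening: 15.9
finger_force: 129.2
```

Call:
carry_out(xyz=[[0,0,0],[0,0,0],[0,0,0],[0,0,0],[0,0,0],[0,0,0],[0,0,0],[0,0,0],[0,0,0],[0,0,0],[0,0,0],[0,0,0]], delta_rot=[[0,0,0],[0,0,0],[0,0,0],[0,0,0],[0,0,0],[0,0,0],[0,0,0],[0,0,0],[0,0,0],[0,0,0],[0,0,0],[0,0,0]], hand=-1, force=30)

```text
t: 21.0
ee_pos: [395.3, -120.0, 70.3]
ee_rot: [3.142, 0.0, 2.929]
wrist_force: [-0.0, 0.5, 0.0]
opening: 85.3
finger_force: 0.0
```

Call:
carry_out(xyz=[[0,0,0.1],[0,0,0.16],[0,0,0.16],[0,0,0.16],[0,0,0]], delta_rot=[[0,0,0],[0,0,0],[0,0,0],[0,0,0],[0,0,0]])

```text
t: 21.5
ee_pos: [398.0, -120.0, 219.7]
ee_rot: [-3.14, 0.008, 2.929]
wrist_force: [-0.3, -0.2, -1.0]
opening: 85.1
finger_force: 0.0
```

```bash
python3 - <<'E'
from h import *
f=grab('top');W=cloud(f);z=W[...,2];cv2.imwrite('pics/t3.png',cv2.resize(f['color'][140:300,300:460],None,fx=3,fy=3,interpolation=2))
s=r.read_state();print({k:np.round(s[k],3) for k in('t','ee_pos','ee_rot','joint_pos','wrist_force')})
m=(z>80)&(z<97);m[:150]=0;m[275:]=0;m[:,400:]=0;m[:,:310]=0
P=W[m][:,:2]
from scipy.optimize import least_squares
q=least_squares(lambda p:np.hypot(*(P-p).T)-84,[504,-144],loss='soft_l1',f_scale=2);print('rimfit',q.x,len(P),q.cost)
hsv=cv2.cvtColor(f['color'],cv2.COLOR_BGR2HSV)
# biscuits: high above board
m=((z>23)&(z<45)).astype(np.uint8);m[:200]=0;m[262:]=0;m[:,:385]=0;m[:,440:]=0
n,l,st,ce=cv2.connectedComponentsWithStats(m)
for i in range(1,n):
    if st[i][4]>10:print(ce[i],st[i][4],onz(f,*ce[i],24).round(1),hsv[l==i].mean(0).round())
E
```

```text
{'t': np.float64(21.55), 'ee_pos': array([ 396.759, -120.353,  217.508]), 'ee_rot': array([-3.14 ,  0.005,  2.928]), 'joint_pos': array([ 0.912,  0.225, -0.854,  2.046,  0.21 ,  0.952,  1.305]), 'wrist_force': array([-0.124, -0.44 , -0.249])}
rimfit [ 505.24609201 -145.07168069] 276 12365.479850963762
[425.29411765 218.70588235] 51 [ 549.4 -403.4   24. ] [ 18. 167. 213.]
[421.91489362 244.74468085] 47 [ 456.5 -389.2   24. ] [ 16. 172. 145.]
```

View pics/t3.png

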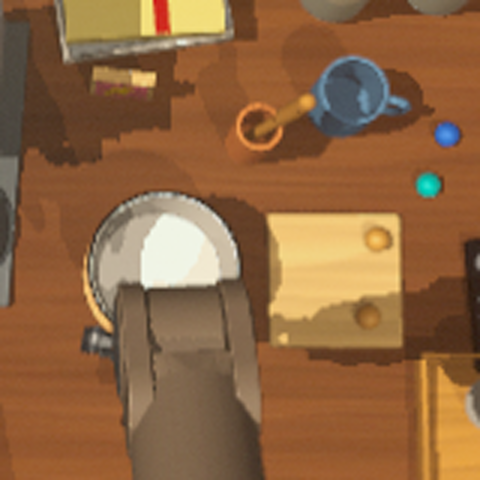

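The crop shows the pan on the mat at (165,260) and the biscuits at (377,238) and (368,316). Next I fetch the near biscuit at (455,-390).

Call:
carry_out(xyz=[[0.0146,-0.0676,0],[0.0146,-0.0676,0],[0.0146,-0.0676,0],[0.0146,-0.0676,0],[0.0146,-0.0676,0],[0.0146,-0.0676,0],[0.0146,-0.0676,0],[0.0146,-0.0676,0]], delta_rot=[[0,0,-0.0824],[0,0,-0.0824],[0,0,-0.0824],[0,0,-0.0824],[0,0,-0.0824],[0,0,-0.0824],[0,0,-0.0824],[0,0,-0.0824]])

```text
t: 22.35
ee_pos: [423.9, -255.6, 213.9]
ee_rot: [-3.14, -0.001, 1.888]
wrist_force: [-0.9, 0.0, -0.1]
opening: 85.7
finger_force: 0.0
```

Call:
carry_out(xyz=[[0.0146,-0.0676,-0.02],[0.0146,-0.0676,-0.02],[0.0146,-0.0676,-0.02],[0.0146,-0.0676,-0.02],[0.0146,-0.0676,-0.02],[0.0146,-0.0676,-0.02],[0.0146,-0.0676,-0.02],[0.0146,-0.0676,-0.02],[0,0,0],[0,0,0]], delta_rot=[[0,0,-0.0824],[0,0,-0.0824],[0,0,-0.0824],[0,0,-0.0824],[0,0,-0.0824],[0,0,-0.0824],[0,0,-0.0824],[0,0,-0.0824],[0,0,0],[0,0,0]])

```text
t: 23.35
ee_pos: [453.2, -389.5, 174.0]
ee_rot: [-3.139, 0.0, 0.861]
wrist_force: [0.4, 0.9, 0.8]
opening: 85.9
finger_force: 0.0
```

```bash
cat > wb.py <<'E'
from h import *
f=grab('wrist');s=r.read_state();print({k:np.round(s[k],3) for k in('t','ee_pos','ee_rot')})
hsv=cv2.cvtColor(f['color'],cv2.COLOR_BGR2HSV);W=cloud(f);z=W[...,2]
m=((z>20)&(z<40)&(W[...,0]>410)&(W[...,0]<590)&(W[...,1]<-265)&(W[...,1]>-445)).astype(np.uint8)
n,l,st,ce=cv2.connectedComponentsWithStats(m)
for i in range(1,n):
    if st[i][4]>60:
        (c,rad)=cv2.minEnclosingCircle(W[l==i][:,:2].astype(np.float32));print(ce[i].round(),st[i][4],np.round(c,1),round(rad,1),W[l==i][:,2].max().round(),hsv[l==i].mean(0).round())
E
python3 wb.py
```

```text
{'t': np.float64(23.4), 'ee_pos': array([ 453.49 , -389.134,  174.527]), 'ee_rot': array([-3.14 , -0.   ,  0.862])}
[420. 130.] 1076 [ 544.5 -403.3] 15.0 34.0 [ 17. 177. 229.]
[324. 189.] 894 [ 452.3 -390.1] 14.9 34.0 [ 17. 177. 225.]
```

Call:
carry_out(xyz=[[0,-0.004,-0.15],[0,0,-0.15],[0,0,-0.12],[0,0,-0.08],[0,0,-0.05],[0,0,-0.018],[0,0,0],[0,0,0]], delta_rot=[[0,0,0],[0,0,0],[0,0,0],[0,0,0],[0,0,0],[0,0,0],[0,0,0],[0,0,0]])

```text
t: 24.2
ee_pos: [454.4, -391.6, 34.4]
ee_rot: [3.14, -0.0, 0.858]
wrist_force: [-1.1, 0.2, 0.1]
opening: 85.3
finger_force: 0.0
```

Call:
carry_out(xyz=[[0,0,0],[0,0,0],[0,0,0],[0,0,0],[0,0,0],[0,0,0],[0,0,0],[0,0,0]], delta_rot=[[0,0,0],[0,0,0],[0,0,0],[0,0,0],[0,0,0],[0,0,0],[0,0,0],[0,0,0]], hand=1, force=30)

```text
t: 25.0
ee_pos: [453.8, -391.5, 33.8]
ee_rot: [3.141, 0.0, 0.858]
wrist_force: [-0.1, 1.3, 5.1]
opening: 27.7
finger_force: 29.2
```

Call:
carry_out(xyz=[[0,0,0.05],[0,0,0.1],[0,0,0.15],[0,0,0.15],[0,0,0]], delta_rot=[[0,0,0],[0,0,0],[0,0,0],[0,0,0],[0,0,0]])

```text
t: 25.5
ee_pos: [456.5, -393.0, 151.9]
ee_rot: [3.132, -0.001, 0.858]
wrist_force: [1.6, -0.9, 1.0]
opening: 27.7
finger_force: 29.7
```

Call:
carry_out(xyz=[[0.028,0.142,0],[0.028,0.142,0],[0.028,0.142,0],[0.028,0.142,0],[0.028,0.142,0],[0.028,0.142,0],[0.028,0.142,0],[0,0,-0.08],[0,0,-0.1],[0,0,-0.1],[0,0,0],[0,0,0]], delta_rot=[[0,0,0],[0,0,0],[0,0,0],[0,0,0],[0,0,0],[0,0,0],[0,0,0],[0,0,0],[0,0,0],[0,0,0],[0,0,0],[0,0,0]])

```text
t: 26.7
ee_pos: [502.6, -142.7, 76.2]
ee_rot: [-3.141, 0.0, 0.858]
wrist_force: [0.3, 0.0, 0.2]
opening: 27.6
finger_force: 29.7
```

Call:
carry_out(xyz=[[0,0,0],[0,0,0],[0,0,0],[0,0,0],[0,0,0],[0,0,0.1],[0,0,0.15],[0,0,0.1]], delta_rot=[[0,0,0],[0,0,0],[0,0,0],[0,0,0],[0,0,0],[0,0,0],[0,0,0],[0,0,0]], hand=-1)

```text
t: 27.5
ee_pos: [503.1, -142.8, 165.3]
ee_rot: [3.141, -0.001, 0.858]
wrist_force: [-0.1, -0.1, -0.2]
opening: 85.6
finger_force: 0.0
```

Call:
carry_out(xyz=[[0.022,-0.148,0],[0.022,-0.148,0],[0.022,-0.148,0],[0.022,-0.148,0],[0.022,-0.148,0],[0.022,-0.148,0],[0.022,-0.148,0],[0,0,0],[0,0,0]], delta_rot=[[0,0,0],[0,0,0],[0,0,0],[0,0,0],[0,0,0],[0,0,0],[0,0,0],[0,0,0],[0,0,0]])

```text
t: 28.4
ee_pos: [540.7, -402.6, 162.7]
ee_rot: [-3.141, 0.0, 0.856]
wrist_force: [0.9, 1.0, 1.0]
opening: 85.6
finger_force: 0.0
```

```bash
python3 wb.py
```

```text
{'t': np.float64(28.45), 'ee_pos': array([ 541.159, -401.148,  162.924]), 'ee_rot': array([-3.141e+00, -1.000e-03,  8.580e-01])}
[328. 189.] 973 [ 545.1 -403.4] 15.1 34.0 [ 17. 177. 225.]
```

Call:
carry_out(xyz=[[0.02,-0.006,-0.15],[0,0,-0.14],[0,0,-0.11],[0,0,-0.07],[0,0,-0.05],[0,0,0],[0,0,0]], delta_rot=[[0,0,0],[0,0,0],[0,0,0],[0,0,0],[0,0,0],[0,0,0],[0,0,0]])

```text
t: 29.15
ee_pos: [546.9, -402.9, 34.1]
ee_rot: [3.141, -0.0, 0.859]
wrist_force: [-0.3, -1.0, 0.7]
opening: 85.3
finger_force: 0.0
```

Call:
carry_out(xyz=[[0,0,0],[0,0,0],[0,0,0],[0,0,0],[0,0,0],[0,0,0],[0,0,0],[0,0,0]], delta_rot=[[0,0,0],[0,0,0],[0,0,0],[0,0,0],[0,0,0],[0,0,0],[0,0,0],[0,0,0]], hand=1, force=30)

```text
t: 29.95
ee_pos: [546.4, -403.5, 34.0]
ee_rot: [3.141, 0.0, 0.858]
wrist_force: [-1.3, 0.7, 4.9]
opening: 27.5
finger_force: 29.3
```

Call:
carry_out(xyz=[[0,0,0.05],[0,0,0.1],[0,0,0.15],[0,0,0.15],[0,0,0]], delta_rot=[[0,0,0],[0,0,0],[0,0,0],[0,0,0],[0,0,0]])

```text
t: 30.45
ee_pos: [549.2, -404.9, 152.7]
ee_rot: [3.132, -0.002, 0.858]
wrist_force: [1.0, -0.0, -0.5]
opening: 27.5
finger_force: 29.6
```

Call:
carry_out(xyz=[[-0.0244,0.148,0],[-0.0244,0.148,0],[-0.0244,0.148,0],[-0.0244,0.148,0],[-0.0244,0.148,0],[-0.0244,0.148,0],[-0.0244,0.148,0],[0,0,-0.08],[0,0,-0.1],[0,0,-0.1],[0,0,0],[0,0,0]], delta_rot=[[0,0,0],[0,0,0],[0,0,0],[0,0,0],[0,0,0],[0,0,0],[0,0,0],[0,0,0],[0,0,0],[0,0,0],[0,0,0],[0,0,0]])

```text
t: 31.65
ee_pos: [503.6, -144.3, 76.3]
ee_rot: [-3.141, 0.0, 0.858]
wrist_force: [0.7, 0.5, -1.2]
opening: 28.0
finger_force: 29.7
```

Call:
carry_out(xyz=[[0,0,0],[0,0,0],[0,0,0],[0,0,0],[0,0,0],[0,0,0.1],[0,0,0.2],[0,0,0.2],[0,0,0.2],[0,0,0.2],[0,0,0]], delta_rot=[[0,0,0],[0,0,0],[0,0,0],[0,0,0],[0,0,0],[0,0,0],[0,0,0],[0,0,0],[0,0,0],[0,0,0],[0,0,0]], hand=-1)

```text
t: 32.75
ee_pos: [506.6, -144.5, 308.0]
ee_rot: [3.131, -0.005, 0.858]
wrist_force: [1.1, 0.0, -0.5]
opening: 85.3
finger_force: 0.0
```

```bash
python3 - <<'E'
from h import *
s=r.read_state();print({k:np.round(s[k],3) for k in('t','ee_pos','ee_rot','joint_pos')})
f=grab('wrist');cv2.imwrite('pics/w3.png',f['color']);W=cloud(f)
import pickle;pickle.dump(f,open('w3.pkl','wb'))
T=grab('top');S=grab('side');pickle.dump((T,S),open('F3.pkl','wb'))
s2=S['color'][200:340,340:460];t2=T['color'][140:210,350:430]
cv2.imwrite('pics/st.png',np.hstack([cv2.resize(s2,(480,560),interpolation=2),cv2.resize(t2,(320,280),interpolation=2).repeat(1,0) if 0 else cv2.copyMakeBorder(cv2.resize(t2,(320,280),interpolation=2),0,280,0,0,0)]))
z=W[...,2];m=(z>97)&(z<112)&(np.hypot(W[...,0]-660,W[...,1]+252)<40);P=W[m][:,:2]
if len(P)>20:
    from scipy.optimize import least_squares
    q=least_squares(lambda p:np.hypot(*(P-p).T)-24.5,[660,-252],loss='soft_l1',f_scale=2);print('crock',q.x,len(P))
m=(z>118)&(z<215)&(np.hypot(W[...,0]-668,W[...,1]+275)<45);P=W[m]
if len(P)>20:
    c=P.mean(0);d=np.linalg.svd(P-c)[2][0];d*=np.sign(d[2]);print('stick',len(P),c,d,c+d*(105-c[2])/d[2],P[:,2].max())
E
```

```text
{'t': np.float64(32.75), 'ee_pos': array([ 506.598, -144.525,  308.004]), 'ee_rot': array([ 3.131, -0.005,  0.858]), 'joint_pos': array([ 0.443,  0.247, -0.332,  1.708,  0.087,  1.189, -0.624])}
crock [ 661.17675768 -248.61888006] 1174
stick 2394 [ 667.37891914 -277.20933265  169.54385469] [ 0.083579   -0.29848978  0.95074623] [ 661.70494379 -256.94558569  105.        ] 201.57415179103205
```

View pics/w3.png

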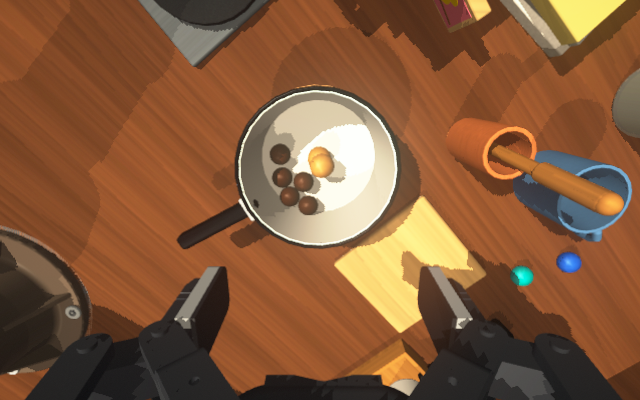

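View pics/st.png

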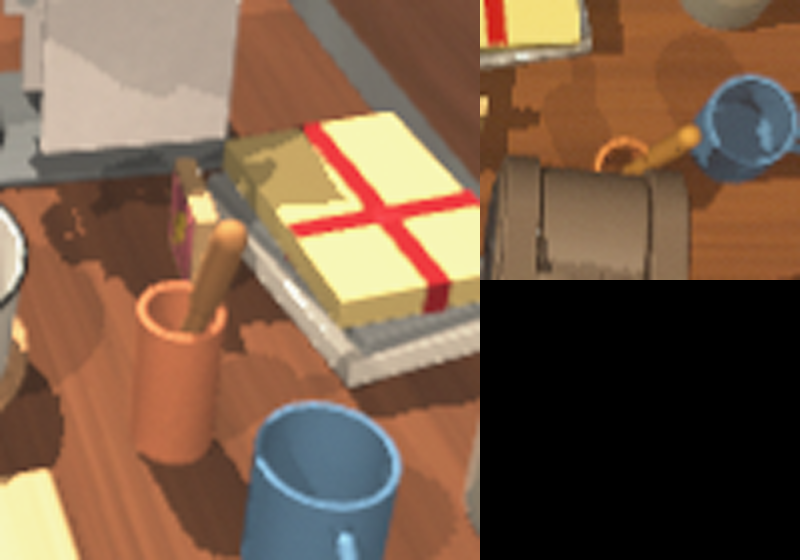

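The wrist picture shows all five balls on the left side of the pan (280,153)–(308,205) and both biscuits at (318,155) and (320,166). The stick's end is at (608,203), and it enters the crock near (500,153). Next I triangulate the stick's axis.

```bash
python3 - <<'E'
from h import *
import pickle
w=pickle.load(open('w3.pkl','rb'));T,S=pickle.load(open('F3.pkl','rb'))
def tri(L):
    A=np.zeros((3,3));b=np.zeros(3)
    for f,u,v in L:
        c,d,_=ray(f,u,v);d=d/np.linalg.norm(d);M=np.eye(3)-np.outer(d,d);A+=M;b+=M@c
    X=np.linalg.solve(A,b);return X,[np.round(proj(f,X)[0]-[u,v],1) for f,u,v in L]
E=[(w,607,202),(S,397.3-.4,260-.4),(T,402-.4,173.5-.4)]
print(tri(E));print(tri(E[:2]))
X=tri(E)[0]
def pl(f,a,b):
    c,d1,_=ray(f,*a);_,d2,_=ray(f,*b);n=np.cross(d1,d2);return n/np.linalg.norm(n)
n1=pl(w,(607,202),(510,157.5));n2=pl(S,(396.9,259.6),(389.1,281.3));n3=pl(T,(401.6,173.1),(389.8,181))
for a,b in((n1,n2),(n1,n3),(n2,n3)):
    d=np.cross(a,b);d/=np.linalg.norm(d);d*=np.sign(d[2]);print(d.round(3),'tip',(X-192*d).round(),'lean',np.arccos(d[2]).round(3))
E
```

```text
(array([ 674.45283733, -290.23142071,  190.09169293]), [array([ 1.5, -1.5]), array([ 0.5, -0.1]), array([0.1, 0.8])])
(array([ 673.0593364 , -290.57696115,  190.19698986]), [array([ 0.2, -0.1]), array([-0.,  0.])])
[ 0.065 -0.236  0.97 ] tip [ 662. -245.    4.] lean 0.247
[ 0.062 -0.23   0.971] tip [ 663. -246.    4.] lean 0.24
[ 0.066 -0.235  0.97 ] tip [ 662. -245.    4.] lean 0.247
```

Call:
carry_out(xyz=[[0.069,-0.0646,-0.02],[0.069,-0.0646,-0.02],[0.069,-0.0646,-0.02],[0.069,-0.0646,-0.02],[0.069,-0.0646,-0.02],[0.069,-0.0646,-0.02],[0.069,-0.0646,-0.02],[0.069,-0.0646,-0.02],[0.069,-0.0646,-0.02],[0.069,-0.0646,-0.02],[0,0,0],[0,0,0]], delta_rot=[[0,0,0.078],[0,0,0.078],[0,0,0.078],[0,0,0.078],[0,0,0.078],[0,0,0.078],[0,0,0.078],[0,0,0.078],[0.0505,0.0139,0],[0.0505,0.0139,0],[0.0505,0.0139,0],[0,0,0]])

```text
t: 34.1
ee_pos: [674.6, -308.9, 245.4]
ee_rot: [-3.135, -0.251, 1.832]
wrist_force: [-0.5, -0.2, -1.6]
opening: 85.1
finger_force: 0.0
```

```bash
cat > st.py <<'E'
from h import *
from scipy.spatial.transform import Rotation as Ro
s=r.read_state();R=Ro.from_euler('xyz',s['ee_rot']).as_matrix()
print({k:np.round(s[k],3) for k in('t','ee_pos','ee_rot','joint_pos','wrist_force','torque')});print('toolz',R[:,2].round(3),'tooly',R[:,1].round(3))
E
cat > s2.py <<'E'
from st import *
T=np.array([671.4,-282.8,159.1]);print('delta/250',((T-s['ee_pos'])/250).round(4))
f=grab('wrist');print(proj(f,[[673.5,-290.4,190.1],[671.4,-282.8,159]]).round(),proj(f,s['ee_pos']+R[:,2]*0).round());cv2.imwrite('pics/w4.png',f['color'])
E
python3 s2.py
```

```text
{'t': np.float64(34.1), 'ee_pos': array([ 674.603, -308.926,  245.404]), 'ee_rot': array([-3.135, -0.251,  1.832]), 'joint_pos': array([ 0.654,  0.801, -0.475,  1.007,  0.124,  1.535,  0.535]), 'wrist_force': array([-0.477, -0.165, -1.553]), 'torque': array([-0.285, -0.059,  0.007])}
toolz [-0.07   0.239 -0.969] tooly [ 0.966  0.26  -0.006]
delta/250 [-0.0128  0.1045 -0.3452]
[[331. 228.]
 [330. 209.]] [[324. 289.]]
```

View pics/w4.png

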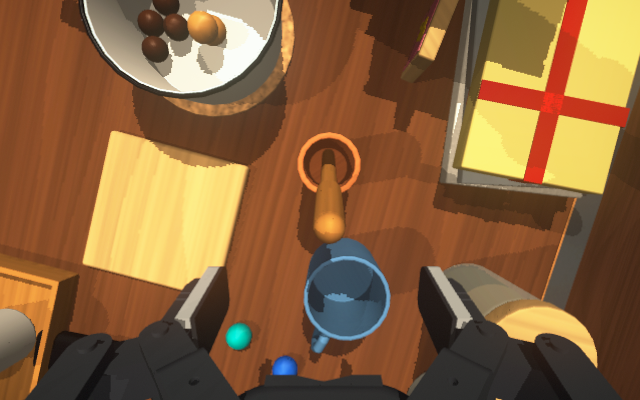

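The stick's end is at (330,228), where predicted and centred between the jaws. I go down along its axis and close.

Call:
carry_out(xyz=[[-0.0028,0.0205,-0.07],[-0.0025,0.021,-0.07],[-0.0025,0.021,-0.07],[-0.0025,0.021,-0.07],[-0.0025,0.021,-0.066],[0,0,0],[0,0,0]], delta_rot=[[0,0,0],[0,0,0],[0,0,0],[0,0,0],[0,0,0],[0,0,0],[0,0,0]])

```text
t: 34.85
ee_pos: [672.7, -278.5, 165.0]
ee_rot: [-3.141, -0.246, 1.84]
wrist_force: [-0.7, 0.1, 0.3]
opening: 85.5
finger_force: 0.0
```

Call:
carry_out(xyz=[[0,0,0],[0,0,0],[0,0,0],[0,0,0],[0,0,0],[0,0,0],[0,0,0],[0,0,0],[0,0,0],[0,0,0]], delta_rot=[[0,0,0],[0,0,0],[0,0,0],[0,0,0],[0,0,0],[0,0,0],[0,0,0],[0,0,0],[0,0,0],[0,0,0]], hand=1, force=60)

```text
t: 35.85
ee_pos: [673.0, -279.7, 164.5]
ee_rot: [3.141, -0.247, 1.838]
wrist_force: [0.6, 0.0, 2.6]
opening: 19.1
finger_force: 58.4
```

```bash
python3 st.py
```

```text
{'t': np.float64(35.85), 'ee_pos': array([ 673.001, -279.707,  164.484]), 'ee_rot': array([ 3.141, -0.247,  1.838]), 'joint_pos': array([ 0.648,  0.822, -0.481,  1.173,  0.14 ,  1.343,  0.51 ]), 'wrist_force': array([0.61 , 0.023, 2.559]), 'torque': array([-0.141, -0.295, -0.097])}
toolz [-0.064  0.236 -0.97 ] tooly [0.965 0.264 0.   ]
```

Call:
carry_out(xyz=[[0.003,-0.011,0.045],[0.006,-0.022,0.09],[0.008,-0.03,0.123],[0.008,-0.03,0.123],[0.006,-0.022,0.09],[0.004,-0.015,0.06],[0,0,0.06],[0,0,0]], delta_rot=[[0,0,0],[0,0,0],[0,0,0],[0,0,0],[0,0,0],[0,0,0],[0,0,0],[0,0,0]])

```text
t: 36.65
ee_pos: [682.1, -312.6, 314.9]
ee_rot: [3.139, -0.245, 1.838]
wrist_force: [-0.1, -0.2, 0.0]
opening: 18.4
finger_force: 58.5
```

```bash
python3 st.py; python3 - <<'E'
from h import *
import pickle
w=pickle.load(open('w3.pkl','rb'));W=cloud(w);z=W[...,2]
from scipy.optimize import least_squares
m=(z>82)&(z<97)&(np.abs(np.hypot(W[...,0]-505,W[...,1]+145)-84)<12);P=W[m][:,:2]
q=least_squares(lambda p:np.hypot(*(P-p).T)-84,[504,-144],loss='soft_l1',f_scale=2);c=q.x;print('pan',c,len(P))
h=onz(w,180,243,83)[:2];print('handle end',h, 'yaw',np.arctan2(*(c-h)[::-1]))
yaw=np.arctan2(*(c-h)[::-1]);x=np.array([np.cos(yaw),np.sin(yaw)]);y=np.array([-x[1],x[0]])
for n,p,zz in(('b',(280,153),23),('b',(283,177),23),('b',(303,182),23),('b',(290,196),23),('b',(308,205),23),('bis',(318,155),25),('bis',(320,166),30)):
    g=onz(w,*p,zz)[:2];print(n,g.round(),'panframe',((g-c)@x).round(),((g-c)@y).round())
E
```

```text
{'t': np.float64(36.65), 'ee_pos': array([ 682.147, -312.559,  314.928]), 'ee_rot': array([ 3.139, -0.245,  1.838]), 'joint_pos': array([ 0.63 ,  0.785, -0.471,  0.863,  0.116,  1.676,  0.536]), 'wrist_force': array([-0.126, -0.16 ,  0.003]), 'torque': array([-0.291, -0.104, -0.055])}
toolz [-0.061  0.234 -0.97 ] tooly [0.965 0.264 0.003]
pan [ 502.67551273 -142.85607074] 4210
handle end [ 325.85711716 -102.71130269] yaw -0.2232548604824144
b [ 472. -106.] panframe -38.0 29.0
b [ 454. -131.] panframe -50.0 1.0
b [ 469. -152.] panframe -31.0 -17.0
b [ 443. -155.] panframe -55.0 -25.0
b [ 453. -180.] panframe -41.0 -47.0
bis [ 506. -138.] panframe 3.0 5.0
bis [ 500. -149.] panframe -1.0 -7.0
```

Call:
carry_out(xyz=[[-0.073,0.083,0],[-0.073,0.083,0],[-0.073,0.083,0],[-0.073,0.083,0],[-0.073,0.083,0],[-0.073,0.083,0],[-0.073,0.083,0],[-0.073,0.083,0],[0,0,0],[0,0,0],[0,0,0]], delta_rot=[[-0.0505,-0.0139,0],[-0.0505,-0.0139,0],[-0.0505,-0.0139,0],[0,0,0],[0,0,0],[0,0,0],[0,0,0],[0,0,0],[0,0,0],[0,0,0],[0,0,0]])

```text
t: 37.75
ee_pos: [535.8, -147.2, 311.8]
ee_rot: [-3.141, 0.0, 1.837]
wrist_force: [1.1, -0.2, -0.9]
opening: 18.6
finger_force: 58.7
```

```bash
python3 st.py; python3 - <<'E'
from h import *
f=grab('side');W=cloud(f);cv2.imwrite('pics/s5.png',cv2.resize(f['color'][130:330,250:410],None,fx=2.8,fy=2.8,interpolation=2))
f=grab('wrist');cv2.imwrite('pics/w5.png',f['color'])
E
```

```text
{'t': np.float64(37.75), 'ee_pos': array([ 535.786, -147.182,  311.775]), 'ee_rot': array([-3.141,  0.   ,  1.837]), 'joint_pos': array([ 0.565,  0.327, -0.523,  1.615,  0.17 ,  1.245,  0.276]), 'wrist_force': array([ 1.138, -0.164, -0.891]), 'torque': array([-0.005, -0.085, -0.005])}
toolz [-0. -0. -1.] tooly [ 0.965  0.263 -0.   ]
```

View pics/s5.png

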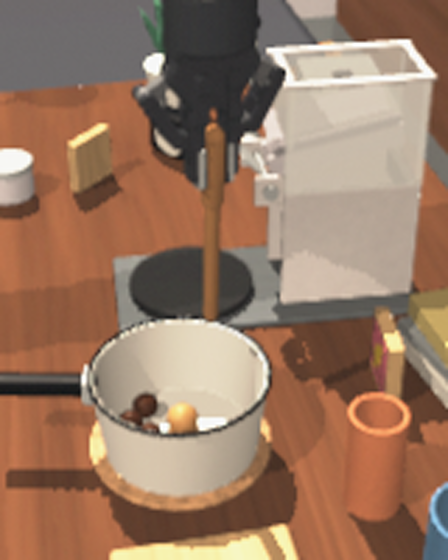

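The side crop shows the stick held upright with its tip at (210,317), above the pan's far half. Both kinds of contents lie in the pan.

```bash
python3 - <<'E'
from h import *
f=grab('side');print(proj(f,[[535.5,-151.3,147]]),'seen',(324.6,243))
S=cloud(f);h=cv2.cvtColor(f['color'],cv2.COLOR_BGR2HSV)
for v in range(225,246,2):
    row=[(u,h[v,u].tolist(),S[v,u].round()) for u in range(316,334) if h[v,u,0]<16 and h[v,u,1]>140 and S[v,u,1]<-120]
    if row: print(v,row[0][0],row[-1][0],np.median([q[2] for q in row],0))
E
```

```text
[[325.62497106 245.92822145]] seen (324.6, 243)
225 323 327 [ 534. -150.  211.]
227 324 327 [ 536.  -150.   204.5]
229 323 327 [ 534. -150.  199.]
231 323 327 [ 535. -149.  191.]
233 323 326 [ 533.5 -148.5  185.5]
235 323 327 [ 535. -148.  180.]
237 323 326 [ 533.5 -148.5  173. ]
239 323 326 [ 533.5 -149.   167.5]
241 323 326 [ 533.5 -148.   160.5]
243 324 325 [ 533.5 -147.   153. ]
```

Call:
carry_out(xyz=[[0,0,-0.08],[0,0,-0.12],[0,0,-0.12],[0,0,-0.08],[0,0,-0.05],[0,0,0],[0,0,0]], delta_rot=[[0,0,0],[0,0,0],[0,0,0],[0,0,0],[0,0,0],[0,0,0],[0,0,0]])

```text
t: 38.6
ee_pos: [536.2, -146.3, 200.2]
ee_rot: [3.141, 0.0, 1.838]
wrist_force: [0.4, 0.3, -0.1]
opening: 18.4
finger_force: 58.7
```

Call:
carry_out(xyz=[[0,0,-0.03],[0,0,-0.03],[0,0,-0.012],[0,0,0],[0,0,0]], delta_rot=[[0,0,0],[0,0,0],[0,0,0],[0,0,0],[0,0,0]])

```text
t: 39.1
ee_pos: [535.6, -146.2, 181.7]
ee_rot: [3.141, 0.0, 1.838]
wrist_force: [0.5, 0.2, -0.4]
opening: 18.4
finger_force: 58.7
```

Call:
carry_out(xyz=[[-0.008,0.024,0],[-0.008,0.024,0],[-0.014,0.016,0],[-0.014,0.016,0],[-0.02,0.008,0],[-0.02,0.008,0],[-0.02,0,0],[-0.02,0,0]], delta_rot=[[0,0,0],[0,0,0],[0,0,0],[0,0,0],[0,0,0],[0,0,0],[0,0,0],[0,0,0]])

```text
t: 39.9
ee_pos: [504.1, -122.4, 181.6]
ee_rot: [-3.142, 0.0, 1.838]
wrist_force: [-0.3, -0.3, -0.2]
opening: 18.7
finger_force: 58.7
```

Call:
carry_out(xyz=[[-0.02,-0.00536,0],[-0.02,-0.00536,0],[-0.01464,-0.01464,0],[-0.01464,-0.01464,0],[-0.00536,-0.02,0],[-0.00536,-0.02,0],[0.00536,-0.02,0],[0.00536,-0.02,0],[0.01464,-0.01464,0],[0.01464,-0.01464,0],[0.02,-0.00536,0],[0.02,-0.00536,0]], delta_rot=[[0,0,0],[0,0,0],[0,0,0],[0,0,0],[0,0,0],[0,0,0],[0,0,0],[0,0,0],[0,0,0],[0,0,0],[0,0,0],[0,0,0]])

```text
t: 41.1
ee_pos: [505.1, -162.3, 181.5]
ee_rot: [3.142, -0.0, 1.838]
wrist_force: [-1.0, 0.5, -0.2]
opening: 18.6
finger_force: 58.7
```

Call:
carry_out(xyz=[[0.02,0.00536,0],[0.02,0.00536,0],[0.01464,0.01464,0],[0.01464,0.01464,0],[0.00536,0.02,0],[0.00536,0.02,0],[-0.00536,0.02,0],[-0.00536,0.02,0],[-0.01464,0.01464,0],[-0.01464,0.01464,0],[-0.02,0.00536,0],[-0.02,0.00536,0]], delta_rot=[[0,0,0],[0,0,0],[0,0,0],[0,0,0],[0,0,0],[0,0,0],[0,0,0],[0,0,0],[0,0,0],[0,0,0],[0,0,0],[0,0,0]])

```text
t: 42.3
ee_pos: [504.0, -122.2, 181.6]
ee_rot: [-3.142, 0.0, 1.838]
wrist_force: [-0.4, 0.4, -0.8]
opening: 18.4
finger_force: 58.7
```

```bash
cat > pan.py <<'E'
from st import *
from scipy.optimize import least_squares
f=grab('side');W=cloud(f);z=W[...,2]
m=(z>82)&(z<97)&(np.abs(np.hypot(W[...,0]-504,W[...,1]+144)-84)<20);P=W[m][:,:2]
q=least_squares(lambda p:np.hypot(*(P-p).T)-84,[504,-144],loss='soft_l1',f_scale=2);print('pan side',q.x,len(P))
# handle end, black pixels at handle height
k=(z>70)&(z<95)&(W[...,0]<430)&(W[...,0]>300)&(np.abs(W[...,1]+110)<70)&(f['color'].max(2)<60)
print('handle mean',np.nanmean(W[k],0).round() if k.any() else None,k.sum())
E
python3 pan.py
```

```text
{'t': np.float64(42.3), 'ee_pos': array([ 504.031, -122.201,  181.606]), 'ee_rot': array([-3.142,  0.   ,  1.838]), 'joint_pos': array([ 0.53 ,  0.386, -0.515,  1.883,  0.233,  0.932,  0.173]), 'wrist_force': array([-0.415,  0.4  , -0.829]), 'torque': array([ 0.012, -0.002,  0.021])}
toolz [-0. -0. -1.] tooly [ 0.965  0.264 -0.   ]
pan side [ 502.56680089 -144.60000009] 624
handle mean [ 368. -122.   76.] 115
```

Call:
carry_out(xyz=[[-0.02,-0.00536,0],[-0.02,-0.00536,0],[-0.01464,-0.01464,0],[-0.01464,-0.01464,0],[-0.00536,-0.02,0],[-0.00536,-0.02,0],[0.00536,-0.02,0],[0.00536,-0.02,0],[0.01464,-0.01464,0],[0.01464,-0.01464,0],[0.02,-0.00536,0],[0.02,-0.00536,0]], delta_rot=[[0,0,0],[0,0,0],[0,0,0],[0,0,0],[0,0,0],[0,0,0],[0,0,0],[0,0,0],[0,0,0],[0,0,0],[0,0,0],[0,0,0]])

```text
t: 43.55
ee_pos: [505.1, -162.3, 181.5]
ee_rot: [-3.142, -0.0, 1.838]
wrist_force: [0.1, 0.1, 0.2]
opening: 18.4
finger_force: 58.7
```

Call:
carry_out(xyz=[[0.02,0.00536,0],[0.02,0.00536,0],[0.01464,0.01464,0],[0.01464,0.01464,0],[0.00536,0.02,0],[0.00536,0.02,0],[-0.00536,0.02,0],[-0.00536,0.02,0],[-0.01464,0.01464,0],[-0.01464,0.01464,0],[-0.02,0.00536,0],[-0.02,0.00536,0]], delta_rot=[[0,0,0],[0,0,0],[0,0,0],[0,0,0],[0,0,0],[0,0,0],[0,0,0],[0,0,0],[0,0,0],[0,0,0],[0,0,0],[0,0,0]])

```text
t: 44.75
ee_pos: [504.0, -122.2, 181.6]
ee_rot: [-3.142, 0.0, 1.838]
wrist_force: [0.1, -0.7, -0.1]
opening: 18.6
finger_force: 58.7
```

Call:
carry_out(xyz=[[-0.02,-0.00536,0],[-0.02,-0.00536,0],[-0.01464,-0.01464,0],[-0.01464,-0.01464,0],[-0.00536,-0.02,0],[-0.00536,-0.02,0],[0.00536,-0.02,0],[0.00536,-0.02,0],[0.01464,-0.01464,0],[0.01464,-0.01464,0],[0.02,-0.00536,0],[0.02,-0.00536,0]], delta_rot=[[0,0,0],[0,0,0],[0,0,0],[0,0,0],[0,0,0],[0,0,0],[0,0,0],[0,0,0],[0,0,0],[0,0,0],[0,0,0],[0,0,0]])

```text
t: 45.95
ee_pos: [505.2, -162.2, 181.5]
ee_rot: [3.141, -0.0, 1.838]
wrist_force: [0.0, 0.2, -1.0]
opening: 18.6
finger_force: 58.7
```

Call:
carry_out(xyz=[[0.02,0.00536,0],[0.02,0.00536,0],[0.01464,0.01464,0],[0.01464,0.01464,0],[0.00536,0.02,0],[0.00536,0.02,0],[-0.00536,0.02,0],[-0.00536,0.02,0],[-0.01464,0.01464,0],[-0.01464,0.01464,0],[-0.02,0.00536,0],[-0.02,0.00536,0]], delta_rot=[[0,0,0],[0,0,0],[0,0,0],[0,0,0],[0,0,0],[0,0,0],[0,0,0],[0,0,0],[0,0,0],[0,0,0],[0,0,0],[0,0,0]])

```text
t: 47.15
ee_pos: [504.0, -122.2, 181.6]
ee_rot: [-3.141, 0.0, 1.838]
wrist_force: [0.4, 0.2, -0.7]
opening: 18.7
finger_force: 58.7
```

Call:
carry_out(xyz=[[-0.02,-0.00536,0],[-0.02,-0.00536,0],[-0.01464,-0.01464,0],[-0.01464,-0.01464,0],[-0.00536,-0.02,0],[-0.00536,-0.02,0],[0.00536,-0.02,0],[0.00536,-0.02,0],[0.01464,-0.01464,0],[0.01464,-0.01464,0],[0.02,-0.00536,0],[0.02,-0.00536,0]], delta_rot=[[0,0,0],[0,0,0],[0,0,0],[0,0,0],[0,0,0],[0,0,0],[0,0,0],[0,0,0],[0,0,0],[0,0,0],[0,0,0],[0,0,0]])

```text
t: 48.35
ee_pos: [505.2, -162.2, 181.6]
ee_rot: [3.141, -0.0, 1.838]
wrist_force: [0.2, -0.1, -0.0]
opening: 18.9
finger_force: 58.7
```

Call:
carry_out(xyz=[[0.02,0.00536,0],[0.02,0.00536,0],[0.01464,0.01464,0],[0.01464,0.01464,0],[0.00536,0.02,0],[0.00536,0.02,0],[-0.00536,0.02,0],[-0.00536,0.02,0],[-0.01464,0.01464,0],[-0.01464,0.01464,0],[-0.02,0.00536,0],[-0.02,0.00536,0]], delta_rot=[[0,0,0],[0,0,0],[0,0,0],[0,0,0],[0,0,0],[0,0,0],[0,0,0],[0,0,0],[0,0,0],[0,0,0],[0,0,0],[0,0,0]])

```text
t: 49.55
ee_pos: [504.0, -122.2, 181.6]
ee_rot: [-3.141, 0.0, 1.838]
wrist_force: [-0.4, 0.3, -0.7]
opening: 18.3
finger_force: 58.7
```

Call:
carry_out(xyz=[[0,-0.02,0],[0,-0.02,0],[0,0,0.05],[0,0,0.1],[0,0,0.12],[0,0,0.12],[0,0,0.12],[0,0,0.05],[0,0,0],[0,0,0]], delta_rot=[[0,0,0],[0,0,0],[0,0,0],[0,0,0],[0,0,0],[0,0,0],[0,0,0],[0,0,0],[0,0,0],[0,0,0]])

```text
t: 50.55
ee_pos: [504.3, -132.3, 320.8]
ee_rot: [-3.141, -0.0, 1.838]
wrist_force: [-0.4, 0.3, 0.6]
opening: 18.4
finger_force: 58.7
```

```bash
cat > pk.py <<'E'
from pan import *
h=cv2.cvtColor(f['color'],cv2.COLOR_BGR2HSV)
w=grab('wrist');hw=cv2.cvtColor(w['color'],cv2.COLOR_BGR2HSV);Ww=cloud(w)
ins=np.hypot(Ww[...,0]-503,Ww[...,1]+144)<80
for n,m in(('balls',(hw[...,2]<90)&(hw[...,0]<20)&ins&(Ww[...,2]<70)),('bis',(hw[...,0]>8)&(hw[...,0]<24)&(hw[...,1]>140)&(hw[...,2]>120)&ins&(Ww[...,2]<70))):
    N,l,sta,ce=cv2.connectedComponentsWithStats(m.astype(np.uint8))
    for i in range(1,N):
        if sta[i][4]>60: print(n,sta[i][4],np.nanmedian(Ww[l==i],0).round())
# stick silhouette in the side view
for v in range(175,262,3):
    u=[x for x in range(300,345) if h[v,x,0]<20 and h[v,x,1]>110 and abs(W[v,x,0]-505)<40 and abs(W[v,x,1]+142)<35 and W[v,x,2]>100]
    if u: print(v,u[0],u[-1],np.median(W[v,u],0).round(1))
E
python3 pk.py
```

```text
{'t': np.float64(50.55), 'ee_pos': array([ 504.251, -132.323,  320.828]), 'ee_rot': array([-3.141, -0.   ,  1.838]), 'joint_pos': array([ 0.579,  0.262, -0.533,  1.677,  0.14 ,  1.241,  0.282]), 'wrist_force': array([-0.36 ,  0.304,  0.591]), 'torque': array([ 0.018,  0.01 , -0.013])}
toolz [-0.001  0.    -1.   ] tooly [ 0.965  0.264 -0.001]
pan side [ 502.65765484 -144.4651341 ] 637
handle mean [ 368. -121.   76.] 115
balls 253 [ 471. -103.   32.]
balls 174 [ 451. -127.   31.]
balls 110 [ 441. -158.   31.]
bis 501 [ 541. -132.   45.]
175 309 315 [ 506.7 -143.8  349.2]
178 310 315 [ 508.2 -143.2  341.4]
181 301 315 [ 506.5 -140.8  332.9]
184 301 315 [ 506.6 -141.1  324.8]
187 310 315 [ 507.6 -141.4  316.9]
190 304 315 [ 506.  -142.5  309.4]
193 307 315 [ 503.5 -141.7  300.5]
196 308 315 [ 504.4 -139.8  292.2]
199 309 314 [ 504.5 -139.4  283.3]
202 309 314 [ 504.5 -136.4  273.2]
205 309 314 [ 504.4 -136.9  265. ]
208 309 314 [ 504.2 -136.1  256.4]
211 309 314 [ 504.  -135.1  246.8]
214 309 314 [ 503.8 -134.5  237.7]
217 309 314 [ 503.2 -135.4  229.2]
220 309 313 [ 502.2 -133.8  219.1]
223 309 313 [ 501.8 -134.4  210.8]
226 309 313 [ 501.6 -133.4  201.4]
229 309 314 [ 502.7 -131.6  190.9]
232 309 314 [ 502.4 -132.2  182.1]
235 309 314 [ 502.4 -130.9  172. ]
238 310 313 [ 502.2 -131.7  163.1]
```

Call:
carry_out(xyz=[[0.06,-0.046,0],[0.12,-0.094,0],[0.14,-0.108,0],[0.14,-0.108,0],[0.12,-0.094,0],[0.063,-0.049,0],[0,0,0],[0,0,0],[0,0,0]], delta_rot=[[0,0,0],[0,0,0],[0,0,0],[0,0,0],[0,0,0],[0,0,0],[0,0,0],[0,0,0],[0,0,0]])

```text
t: 51.55
ee_pos: [664.8, -256.0, 321.1]
ee_rot: [-3.141, -0.001, 1.839]
wrist_force: [0.0, 0.3, -0.6]
opening: 18.7
finger_force: 58.8
```

```bash
cat > cr.py <<'E'
from st import *
from scipy.optimize import least_squares
import pickle
F0=pickle.load(open('F0.pkl','rb'))
for nm,f in(('top0',F0['top']),('side0',F0['side']),('side',grab('side')),('wrist',grab('wrist'))):
    W=cloud(f);z=W[...,2];h=cv2.cvtColor(f['color'],cv2.COLOR_BGR2HSV)
    m=(z>99)&(z<111)&(np.hypot(W[...,0]-662,W[...,1]+252)<36)&(h[...,0]<12);P=W[m][:,:2]
    if len(P)>15:
        q=least_squares(lambda p:np.hypot(*(P-p).T)-24.5,[660,-252],loss='soft_l1',f_scale=1.5);print(nm,'crock',q.x.round(1),len(P),'tilt check',(P.max(0)+P.min(0))/2)
    if nm=='side':
        e=s['ee_pos']
        for v in range(150,290,4):
            u=[x for x in range(360,430) if h[v,x,0]<22 and h[v,x,1]>110 and abs(W[v,x,0]-e[0])<25 and abs(W[v,x,1]-e[1])<28 and W[v,x,2]>112]
            if u: print(v,u[0],u[-1],np.median(W[v,u],0).round(1))
E
python3 cr.py
```

```text
{'t': np.float64(51.55), 'ee_pos': array([ 664.752, -255.974,  321.142]), 'ee_rot': array([-3.141e+00, -1.000e-03,  1.839e+00]), 'joint_pos': array([ 0.538,  0.589, -0.452,  1.179,  0.247,  1.427,  0.387]), 'wrist_force': array([ 0.033,  0.301, -0.579]), 'torque': array([-0.002, -0.03 , -0.033])}
toolz [-0.001  0.001 -1.   ] tooly [ 0.964  0.265 -0.001]
side0 crock [ 663.3 -251.7] 136 tilt check [ 662.77346898 -250.06415723]
side crock [ 662.8 -252.2] 101 tilt check [ 663.2616816  -251.21615594]
190 394 399 [ 666.7 -264.9  356.4]
194 394 399 [ 666.6 -266.9  347.5]
198 394 399 [ 667.4 -267.3  338.3]
202 394 398 [ 666.9 -266.6  328.4]
206 393 398 [ 667.7 -266.1  317.8]
210 393 396 [ 666.5 -266.4  307.7]
214 389 396 [ 663.2 -264.1  296.6]
218 389 394 [ 661.4 -264.5  286.5]
222 389 394 [ 664.  -260.8  273.3]
226 388 393 [ 663.  -259.5  262.2]
230 388 392 [ 662.  -261.1  252.3]
234 388 392 [ 663.8 -259.3  240.5]
238 386 391 [ 661.2 -258.4  229. ]
242 386 391 [ 661.8 -258.3  217.7]
246 385 390 [ 660.9 -256.7  204.9]
250 385 390 [ 662.3 -256.4  193.3]
254 384 389 [ 660.8 -256.5  181.8]
258 384 389 [ 661.6 -255.3  169.3]
wrist crock [ 663.2 -249. ] 259 tilt check [ 662.36916769 -250.26536665]
```

Call:
carry_out(xyz=[[0.004,-0.004,-0.06],[0,0,-0.08],[0,0,-0.08],[0,0,-0.08],[0,0,-0.08],[0,0,-0.07],[0,0,-0.06],[0,0,-0.05],[0,0,0]], delta_rot=[[0,0,0],[0,0,0],[0,0,0],[0,0,0],[0,0,0],[0,0,0],[0,0,0],[0,0,0],[0,0,0]])

```text
t: 52.55
ee_pos: [665.2, -257.8, 179.3]
ee_rot: [-3.139, -0.002, 1.838]
wrist_force: [-0.5, 0.1, -1.5]
opening: 18.2
finger_force: 58.8
```

```bash
python3 st.py
```

```text
{'t': np.float64(52.55), 'ee_pos': array([ 665.158, -257.792,  179.282]), 'ee_rot': array([-3.139e+00, -2.000e-03,  1.838e+00]), 'joint_pos': array([ 0.547,  0.678, -0.437,  1.376,  0.294,  1.155,  0.342]), 'wrist_force': array([-0.458,  0.088, -1.462]), 'torque': array([0.045, 0.052, 0.028])}
toolz [-0.003  0.001 -1.   ] tooly [ 0.964  0.264 -0.003]
```

Call:
carry_out(xyz=[[0,0,-0.016],[0,0,-0.008],[0,0,0]], delta_rot=[[0,0,0],[0,0,0],[0,0,0]])

```text
t: 52.85
ee_pos: [666.6, -258.0, 176.0]
ee_rot: [3.141, 0.0, 1.838]
wrist_force: [-0.1, 1.0, -1.2]
opening: 18.3
finger_force: 58.8
```

Call:
carry_out(xyz=[[0,0,0],[0,0,0],[0,0,0],[0,0,0],[0,0,0],[0,0,0],[0,0,0],[0,0,0],[0,0,0],[0,0,0]], delta_rot=[[0,0,0],[0,0,0],[0,0,0],[0,0,0],[0,0,0],[0,0,0],[0,0,0],[0,0,0],[0,0,0],[0,0,0]], hand=-1)

```text
t: 53.85
ee_pos: [666.4, -257.9, 175.5]
ee_rot: [3.142, -0.0, 1.838]
wrist_force: [-0.4, 0.1, -0.8]
opening: 85.5
finger_force: 0.0
```

Call:
carry_out(xyz=[[0,0,0.04],[0,0,0.06],[0,0,0.1],[0,0,0.12],[0,0,0.15],[0,0,0.15],[0,0,0.1],[-0.1,0.1,0],[-0.12,0.12,0],[-0.12,0.12,0],[-0.12,0.12,0],[0,0,0]], delta_rot=[[0,0,0],[0,0,0],[0,0,0],[0,0,0],[0,0,0],[0,0,0],[0,0,0],[0,0,0],[0,0,0],[0,0,0],[0,0,0],[0,0,0]])

```text
t: 55.05
ee_pos: [548.5, -137.7, 358.2]
ee_rot: [3.14, 0.0, 1.844]
wrist_force: [-0.4, -0.9, -0.4]
opening: 85.5
finger_force: 0.0
```

Call:
carry_out(xyz=[[0,0,0],[0,0,0],[0,0,0],[0,0,0],[0,0,0]], delta_rot=[[0,0,0],[0,0,0],[0,0,0],[0,0,0],[0,0,0]])

```text
t: 55.55
ee_pos: [551.7, -143.4, 355.3]
ee_rot: [-3.141, -0.001, 1.837]
wrist_force: [-0.2, -0.0, 0.4]
opening: 85.4
finger_force: 0.0
```

```bash
cat > fin.py <<'E'
from st import *
f=grab('side');W=cloud(f);z=W[...,2];h=cv2.cvtColor(f['color'],cv2.COLOR_BGR2HSV)
m=(z>115)&(z<215)&(np.hypot(W[...,0]-663,W[...,1]+252)<70)&(h[...,0]<24)&(h[...,1]>110);P=W[m]
c=P.mean(0);d=np.linalg.svd(P-c)[2][0];d*=np.sign(d[2]);print('stick',len(P),c.round(),d.round(2),P[:,2].max().round())
w=grab('wrist');hw=cv2.cvtColor(w['color'],cv2.COLOR_BGR2HSV);Ww=cloud(w)
ins=np.hypot(Ww[...,0]-503,Ww[...,1]+144)<82
for n,m in(('balls',(hw[...,2]<100)&(hw[...,0]<20)&ins&(Ww[...,2]<75)&(Ww[...,2]>18)),('bis',(hw[...,0]>8)&(hw[...,0]<24)&(hw[...,1]>140)&(hw[...,2]>120)&ins&(Ww[...,2]<75))):
    N,l,sta,ce=cv2.connectedComponentsWithStats(m.astype(np.uint8))
    for i in range(1,N):
        if sta[i][4]>60: print(n,ce[i].round(),sta[i][4],np.nanmedian(Ww[l==i],0).round())
import pickle
F0=pickle.load(open('F0.pkl','rb'))['side']
df=cv2.absdiff(f['color'],F0['color']).max(2)>45
N,l,sta,ce=cv2.connectedComponentsWithStats(cv2.morphologyEx(df.astype(np.uint8),cv2.MORPH_OPEN,np.ones((3,3))))
for i in range(1,N):
    if sta[i][4]>25: print('changed',sta[i],ce[i].round())
g=(z>295)&(z<330)&(np.abs(W[...,1]-213)<60)&(f['color'].max(2)<90)&(np.abs(W[...,0]-650)<60);print('grip',np.nanmedian(W[g],0) if g.any() else None,g.sum())
E
python3 fin.py
```

```text
{'t': np.float64(55.55), 'ee_pos': array([ 551.658, -143.372,  355.266]), 'ee_rot': array([-3.141e+00, -1.000e-03,  1.837e+00]), 'joint_pos': array([ 0.54 ,  0.328, -0.519,  1.507,  0.164,  1.351,  0.275]), 'wrist_force': array([-0.179, -0.021,  0.396]), 'torque': array([-0.019,  0.019, -0.046])}
toolz [-0.  0. -1.] tooly [ 0.965  0.264 -0.   ]
stick 246 [ 670. -278.  168.] [ 0.06 -0.12  0.99] 209.0
balls [248. 122.] 1932 [ 446. -132.   34.]
balls [273. 108.] 296 [ 473. -105.   33.]
bis [320. 145.] 449 [ 543. -132.   45.]
changed [   0    0  141  101 7166] [58. 47.]
changed [ 87   0  29  57 911] [105.  21.]
changed [ 189    0  175  169 7722] [319.  60.]
changed [  26   74   49   99 2125] [ 49. 117.]
changed [117  91  51  39 487] [141. 109.]
changed [314 101   9   5  27] [318. 103.]
changed [  73  107   81   62 2108] [117. 131.]
changed [158 122  12  14  80] [164. 129.]
changed [ 125  134   87  266 8370] [177. 276.]
changed [113 141  15  24 254] [120. 153.]
changed [341 182   6  10  43] [343. 186.]
changed [ 293  193   50   49 1884] [317. 217.]
changed [261 208  32   7 214] [276. 211.]
changed [ 74 221  16  23 130] [ 82. 232.]
changed [333 233  16  13 125] [342. 240.]
changed [ 246  238  110   87 4559] [312. 281.]
changed [394 249   6   5  26] [396. 251.]
changed [394 255   7   6  33] [397. 257.]
changed [109 261  28   9 110] [122. 266.]
changed [373 283  10  30 195] [377. 297.]
changed [ 96 310   7  10  48] [ 99. 314.]
changed [ 85 337   9  26 134] [ 89. 350.]
changed [346 354  16  17 203] [354. 362.]
changed [151 356  17  44 602] [158. 379.]
changed [304 356  14  18 193] [311. 365.]
changed [359 369  58  31 721] [393. 386.]
changed [ 96 379   9  21 123] [100. 391.]
grip None 0
```

Call:
carry_out(xyz=[[-0.089,-0.136,0.02],[-0.089,-0.136,0],[-0.089,-0.136,0],[-0.089,-0.136,0],[-0.089,-0.136,0],[-0.089,-0.136,0],[-0.089,-0.136,0],[-0.089,-0.136,0],[-0.089,-0.136,0],[0,0,0],[0,0,0],[0,0,0]], delta_rot=[[0,0,-0.04],[0,0,-0.04],[0,0,-0.04],[0,0,-0.04],[0,0,-0.04],[0,0,-0.04],[0,0,-0.04],[0,0,-0.04],[0,0,-0.04],[0,0,0],[0,0,0],[0,0,0]])

```text
t: 56.85
ee_pos: [352.0, -448.0, 360.5]
ee_rot: [3.141, -0.001, 1.275]
wrist_force: [0.9, 0.6, -0.1]
opening: 85.3
finger_force: 0.0
```

```bash
python3 - <<'E'
from st import *
import pickle
from scipy.optimize import least_squares
F0=pickle.load(open('F0.pkl','rb'))
f=grab('top');W=cloud(f);z=W[...,2];h=cv2.cvtColor(f['color'],cv2.COLOR_BGR2HSV);h0=cv2.cvtColor(F0['top']['color'],cv2.COLOR_BGR2HSV)
cv2.imwrite('pics/tf.png',f['color'])
ins=np.hypot(W[...,0]-503,W[...,1]+144)<80
bis=(h[...,0]>8)&(h[...,0]<25)&(h[...,1]>130)&(h[...,2]>110)
N,l,sta,ce=cv2.connectedComponentsWithStats((bis&ins&(z<70)).astype(np.uint8))
for i in range(1,N):
    if sta[i][4]>8: print('bis',sta[i],np.nanmedian(W[l==i],0).round(),np.nanpercentile(W[l==i][:,2],[10,90]).round())
N,l,sta,ce=cv2.connectedComponentsWithStats(((h[...,2]<95)&ins&(z<60)&(z>15)).astype(np.uint8))
for i in range(1,N):
    if sta[i][4]>15: print('ball',sta[i],ce[i].round())
m=(z>80)&(z<97)&(np.abs(np.hypot(W[...,0]-504,W[...,1]+144)-84)<15);P=W[m][:,:2]
q=least_squares(lambda p:np.hypot(*(P-p).T)-84,[504,-144],loss='soft_l1',f_scale=2);print('pan',q.x,len(P))
for nm,hh,FF in(('0',h0,F0['top']),('1',h,f)):
    blue=((hh[...,0]>80)&(hh[...,0]<125)&(hh[...,1]>120)).astype(np.uint8);blue[:150]=0;blue[:,:400]=0
    N,l,sta,ce=cv2.connectedComponentsWithStats(blue);print(nm,'blue',[(ce[i].round(1),sta[i][4]) for i in range(1,N) if sta[i][4]>15])
    Wx=cloud(FF);g=np.zeros((400,640),bool);g[160:182,222:262]=1;g&=Wx[...,2]>285;print('grip',np.nanmean(Wx[g],0).round(),g.sum())
    zz=Wx[...,2]
    for n,(a,b,c,d),lo in(('clock',(165,200,185,220),30),('pica',(180,210,225,255),30),('picb',(325,356,158,175),35),('tin',(180,215,255,290),30),('mug',(402,436,155,190),55)):
        k=np.zeros((400,640),bool);k[c:d,a:b]=1;k&=zz>lo;print(n,np.nanmean(Wx[k],0).round(),k.sum())
w=h[200:260,322:386]
print('board orange',(bis[205:262,386:440]&(h[205:262,386:440,1]>160)&(z[205:262,386:440]>24)).sum())
df=cv2.morphologyEx((cv2.absdiff(f['color'],F0['top']['color']).max(2)>50).astype(np.uint8),cv2.MORPH_OPEN,np.ones((3,3)));df[262:]=0
N,l,sta,ce=cv2.connectedComponentsWithStats(df);print([(sta[i].tolist()) for i in range(1,N) if sta[i][4]>12])
v=f['color'];sub=(l>0)
print(r.read_state()['t'])
E
```

```text
{'t': np.float64(56.85), 'ee_pos': array([ 352.024, -447.973,  360.531]), 'ee_rot': array([ 3.141e+00, -1.000e-03,  1.275e+00]), 'joint_pos': array([ 1.005,  0.292, -0.26 ,  1.514,  0.075,  1.346,  0.443]), 'wrist_force': array([ 0.905,  0.554, -0.105]), 'torque': array([-0.052, -0.031, -0.042])}
toolz [ 0.     0.001 -1.   ] tooly [ 0.956 -0.292  0.   ]
bis [346 215  10   8  63] [ 544. -136.   44.] [26. 53.]
ball [339 236   7   7  35] [342. 239.]
ball [346 242   7   6  25] [349. 244.]
ball [353 245   7   7  20] [357. 248.]
pan [ 503.96088449 -144.00314223] 367
0 blue [(array([448.5, 184.3]), np.int32(47)), (array([442.4, 201.2]), np.int32(47))]
grip [648. 209. 314.] 167
clock [599. 460.  60.] 310
pica [467. 403.  67.] 154
picb [725. -98.  68.] 154
tin [352. 396.  51.] 345
mug [ 708. -365.   88.] 250
1 blue [(array([448.5, 184.3]), np.int32(47)), (array([442.3, 201.2]), np.int32(46))]
grip [648. 209. 315.] 168
clock [600. 460.  60.] 306
pica [467. 403.  68.] 153
picb [725. -97.  67.] 155
tin [352. 396.  51.] 345
mug [ 711. -371.   79.] 225
board orange 0
[[278, 146, 9, 22, 145], [401, 172, 4, 4, 16], [277, 175, 9, 11, 74], [261, 191, 43, 45, 1452], [305, 195, 19, 42, 520], [254, 197, 8, 12, 58], [329, 204, 52, 58, 1766], [424, 215, 7, 9, 44], [388, 217, 5, 21, 79], [300, 229, 3, 8, 24], [264, 238, 11, 24, 129], [424, 242, 4, 6, 21], [286, 246, 8, 12, 57], [480, 247, 7, 5, 32], [476, 247, 46, 15, 338], [488, 250, 4, 7, 24]]
56.9
```

```bash
python3 -c "
from bench import r
print(r.job_done())"
```

```text
the job is handed in; nothing more can be done
None
```

I handed the job in at about 57 s with every step carried out, but the hand-in returned no verdict. At the last look the pan was on the mat with its biscuits (one stacked on the other), the stick stood in the crock, the lever was home and the other things had not moved. All five balls were counted in the pan before the stir. The last look showed only three of them clearly as separate shapes, and nothing had spilt.

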